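# Glue up a block lamp in the trigger clamp

## Robot

A 6-joint arm with a two-finger parallel gripper is mounted at the origin on the work surface. World frame = base frame: x ahead of the robot, y to its left, z up, the work surface at z = 0. Lengths are in mm, angles in rad, forces in N, time in s.
With the tool pointing down it reaches from about 350 to 975 mm from the base axis. Payload 7.1 kg.
Tool frame: the origin (TCP) lies midway between the tips of the shut fingers; the grasp point (between the pads) lies 19 mm behind it; z points along the fingers, y is the direction in which the jaws open and shut (so a half turn about z gives the same grasp; the last joint's range is limited). The gripper opens to 88 mm and grips with 3 to 60 N. Pads are 20 mm wide; open, the fingers measure 115 mm over their backs; the gripper's body (75 mm by 178 mm) begins 61 mm behind the grasp point.
Start: joints at [1.276, 0.423, 1.63, -0, 1.089, -0.019], TCP at [170.166, 601.372, 222.675] pointing down, gripper open.
Joint ranges: [-3, 3], [-0.9, 2.11], [0.09, 2.58], [-1.31, 4.45], [0.11, 2.69], [-2.54, 2.54]. Speed limits (rad/s): [2.39, 2.39, 3.01, 3.14, 3.14, 3.14].

## Interface

Orientations are given as a rotation vector (axis times angle).
In Python, from workcell import ctrl, eyes, spotter gives the robot as it stands. The module is installed in compiled form; this text tells all that it offers.
- The arm moves only by the shell command python3 -m jog 'ROWS' [OPENING]. ROWS is JSON, a list of rows, each a list of 2 entries, a list of its own where there are three numbers: the shift along the tool's x, y, z in cm, then the turn, a rotation vector about the tool's x, y, z in degrees. A call has 1 to 8 rows; each row is the pose to reach, as a shift and turn from the pose measured when the call began, along the tool's axes at that moment; what a row does not reach only later rows make up. A row lasts 1/12 s, in which the tool goes at most 41.7 mm and 7.16 degrees, less where a joint would pass 70% of its speed; a pose out of reach is approached as far as the arm can. A call with a gripper value outside its range is refused whole. OPENING is the gripper command: -1 is fully open, 1 is shut, values between are in proportion, set as the call begins (- or left out, the last holds). The fingers move at their own pace and stop on an object; the grip force is fixed at half the most. Time passes only in rows, so rows that repeat a pose let the fingers close. It gives the time, the measured TCP pose, the force and the opening at its end, in the units of the state.
- ctrl.get_obs(): the state, without advancing time (a new reading comes with each control period).
- eyes.get_image(name): name is "scene" or "top"; returns the picture (420x560x3 uint8, blue, green, red); there is no depth.
- eyes.get_calibration(name): a dict with "fx", "fy", "cx", "cy" (pixels), "k1" (the pictures are not rectified: a ray, as slopes to the right and down, at radius r is drawn at 1 + k1 r^2 times it, then the intrinsics apply), "R" (3x3) and "t" (3): a world point X has camera coordinates R X + t. Camera axes: x right, y down, z forward; pixel columns grow to the right and rows downward; lengths in mm; the calibration is good to about 2 mm. A picture is of the moment at which its call begins. get_calibration takes no time and is no camera call.
- ctrl.close_job(): hands the job in, once; it reports no verdict.
Trained networks look in the newest picture that a camera, given by its name, has taken for a name from the list of things; names that differ only in an ending like _2 or _b are one class to them, and where a whole thing is asked for, a point or a joint stands for the part that bears it (a point fixed in the world has none). Each returns a list of dicts, best first, with "confidence" (0 to 1); they miss things now and then, are a little off and sometimes report something else, mostly with a low value. They report only what shows in the picture. A call takes as long as a camera call. They do not tell look-alikes from the thing itself.
- spotter.spot_in(camera, query): "point" ([x, y, z] in mm, in world coordinates, good to about 4 mm: the middle of the surface that is visible of it).
- spotter.cut_out(camera, query): "pixels" (420x560 bool, what is visible of it).
The state is a dict: "t": time; "qpos": joint angles; "qvel": joint speeds; "joint_torque": joint torques, N m; "ee_pos": TCP position; "orientation": TCP orientation; "ft_force": force on the tool from outside, world axes, zero at the start; "moment": the same for the moment, N m; "width": finger opening in mm.
Only numpy, scipy, OpenCV 4.12 (cv2) and the standard library are available. Lean on these libraries where they do the work, as an engineer would, in place of code of your own. Each camera call takes 0.05 s, during which the arm holds its last target.

## Task

The walnut body of a little block lamp is already in the glue-up jig, against the clamp's fixed jaw; stand the cyan acrylic spacer squarely in the pocket behind it, then the cream-painted cap behind the spacer. Then pump the clamp's trigger until the moving jaw closes the three pieces up tight, without pushing the jaw by hand or crushing the work, and finish with the trigger still held squeezed so that the clamp keeps a firm, gentle pressure of about 20 N on the stack. Leave the glue bottle, the succulent and the earbud case where they stand.

Things in the scene. Friction and masses are not known exactly. Their poses are not given: they have to be found in the camera images.
- clamp: Plywood glue-up jig, fixed, with the black head of a one-hand bar clamp lying flat on it. Origin: on the desk, under the bar's centre line, in the plane of the fixed jaw's face; x along the bar from fixed to moving jaw, y from bar to pocket, z up. In this frame, mm: board x -62 to 153, y -25 to 103, top z 12; head x -50 to -4, y -20 to 43, top z 54; nothing higher but the work (62).
- pocket (a point): Centre of the pocket's floor: clamp x 36, y 66, z 12 mm. Rails along clamp x (x 2 to 74, 7 thick, tops 13 above the floor) leave 49 between them; its ends are the jaws. The fixed jaw's pad has its face at clamp x 0, 28 wide, z 26 to 48. Stack in x: walnut 0 to 30, spacer 30 to 52, cap 52 to 72; set down with gaps of 3 to 4 mm, which the clamp closes.
- bar (a joint): Travel of the toothed steel bar (16 wide, z 34 to 40, on clamp y 0) and the moving jaw towards the fixed jaw, m: 0 open, 0.042 just closes the 72 mm stack (to 0.044 when pressed). Starts at 0.010 to 0.022. Stays where it is left (4 N friction). Its tail sticks out of the head to clamp x -80 mm minus the travel.
- jaw: Moving jaw on the bar's end. Origin: centre of its orange pad's face, which looks to clamp -x, at clamp y 66, z 37 mm, x 114 minus the bar's travel. Pad 28 wide, 22 high; behind it a black arm 18 thick, z 28 to 46, reaches from the bar over the near rail to y 84.
- grip (a point): Squeeze here: clamp x -34, y -72, z 37 mm, between the back of the fixed pistol grip (x -50 to -30, y -112 to -14, z 24 to 50) and the squeezed trigger. Close along clamp x. Open 74 mm or more to free it; squeezed, the span is about 35. Set more to +x, the rear finger meets the grip and cuts the stroke. While only the front finger bears, it takes both fingers' force; 10 N set is enough.
- lever: The trigger's orange lever, on the clamp +x side of the pistol grip: 11 thick (its x), 80 long (its y, from -28 to +52), 20 high, mm. Origin: mid thickness and height, at clamp x -3.5, y -72, z 37 mm when out, about x -22 fully squeezed. It swings about an upright pin at clamp x -22, y 33.
- trigger (a joint): Trigger angle, rad: 0 out (sprung), 0.185 fully squeezed. A full squeeze draws the bar in about 7 mm (2 teeth); let it right out for the next bite. An idle stroke takes 6 to 8 N on the lever. On the work it stops short and the jaw presses 1.5 times the force on the lever: 14 N gives 20 N; over 35 N it crushes the work or skips. Let go, the jaw stays but its pressure falls to 4 N or less.
- walnut: Dark walnut body block, 30 (x) by 44 (y) by 50 high, 43 g, loose, standing in the pocket with its x, y along the clamp's, at most 3 mm off the fixed jaw. Origin: centre of its underside.
- spacer: Thick cyan acrylic block, 22 (x) by 44 (y) by 50 high, 57 g, standing on its end on the desk. Origin: centre of its underside. In the pocket it stands with its x, y along the clamp's (either way round).
- cap: Cream-painted wooden block, 20 (x) by 44 (y) by 50 high, 30 g, standing on the desk. Origin: centre of its underside. In the pocket it stands with its x, y along the clamp's (either way round).
- glue: White glue bottle with yellow label and orange cap, 52 across, 130 high, upright. Origin: centre of its underside. To be left alone.
- succulent: Small green succulent in a white pot, 58 across, 95 high. Origin: centre of its underside. To be left alone.
- earbuds: White rounded earbud case, 47 by 60 by 22 high. Origin: centre of its underside. To be left alone.
Things that resemble listed ones, but are neither listed nor needed, are in the scene too. Of the things shaped like the walnut, the walnut one is meant.

How it is judged (in metres and radians):
On the way, in this order (a step that is already met when the one before it is completed fails the run):
1. the acrylic spacer stands squarely in the pocket behind the walnut body, let go (x of spacer in the frame of clamp between 0.039 and 0.052 m and y of spacer in the frame of clamp between 0.063 and 0.069 m and z of spacer in the frame of clamp between 0.009 and 0.0145 m and angle between spacer's own z axis and vertical below 0.08 rad and angle between the y axis of spacer and the y axis of clamp, either way round below 0.1 rad and contact force between the fingers and spacer below 0.1 N and linear speed of spacer below 0.02 m/s), for 0.2 s.
2. the cream cap stands squarely in the pocket behind the spacer, let go (x of cap in the frame of clamp between 0.058 and 0.08 m and y of cap in the frame of clamp between 0.063 and 0.069 m and z of cap in the frame of clamp between 0.009 and 0.0145 m and angle between each of cap, spacer's own z axis and vertical below 0.08 rad and angle between the y axis of each of cap, spacer and the y axis of clamp, either way round below 0.1 rad and contact force between the fingers and cap below 0.1 N and linear speed of cap below 0.02 m/s and x of spacer in the frame of clamp between 0.039 and 0.054 m and y of spacer in the frame of clamp between 0.063 and 0.069 m and z of spacer in the frame of clamp between 0.009 and 0.0145 m), for 0.2 s.
3. the jaw, driven by the trigger, presses the stack with 10 to 60 N (contact force between jaw and cap between 10 and 60 N and contact force between the fingers and lever above 3 N and value of joint trigger above 0.01 rad), for 0.3 s.
At the end, for the whole second after the job is handed in: Walnut, spacer, cap stand in that order in the pocket, closed up on the fixed jaw (3 mm), within 3 mm of its centre line, square and upright (0.08 rad); the jaw, at rest, presses the cap with 10 to 60 N, and the fingers hold the trigger squeezed with over 3 N (all of step 3 and x of walnut in the frame of clamp between 0.0125 and 0.017 m and y of walnut in the frame of clamp between 0.063 and 0.069 m and z of walnut in the frame of clamp between 0.009 and 0.0145 m and angle between each of walnut, spacer, cap's own z axis and vertical below 0.08 rad and angle between the y axis of each of walnut, spacer, cap and the y axis of clamp, either way round below 0.1 rad and x of spacer in the frame of clamp between 0.0375 and 0.044 m and y of spacer in the frame of clamp between 0.063 and 0.069 m and z of spacer in the frame of clamp between 0.009 and 0.0145 m and x of cap in the frame of clamp between 0.0575 and 0.066 m and y of cap in the frame of clamp between 0.063 and 0.069 m and z of cap in the frame of clamp between 0.009 and 0.0145 m and velocity of joint bar between -0.003 and 0.003 m/s); the arm keeps its last pose, push and grip.
It fails at once if the work is crushed: the jaw presses with more than 70 N (contact force between jaw and cap above 70 N).
It fails at once if the robot shoves the moving jaw instead of using the trigger (contact force between the arm and jaw above 4 N).
It fails at once if the glue bottle is disturbed (distance of glue from where it was at the start of the episode above 0.02 m or angle between glue's own z axis and vertical above 0.3 rad).
It fails at once if the succulent is disturbed (distance of succulent from where it was at the start of the episode above 0.02 m or angle between succulent's own z axis and vertical above 0.3 rad).
It fails at once if the earbud case is disturbed (distance of earbuds from where it was at the start of the episode above 0.02 m or angle between earbuds's own z axis and vertical above 0.3 rad).
It also fails if it takes over 72 s, if anything falls off the work surface, if the arm or the gripper's body presses on something with over 40 N, if the wrist force passes 120 N, or if a joint passes its speed limit or range.

## Working session

There is one attempt and no reset: what is moved stays moved. The work goes in short steps, Python scripts to look and compute and a shell command to move; the robot and the scene stay as the last step left them, time stands still between calls to the robot, and variables do not carry over. Pictures are saved under pics/ and viewed, and the job is handed in when it is done.

I'll start by taking a look at both cameras and the state.

```bash
mkdir -p pics && ls
python3 - <<'E'
from workcell import ctrl, eyes, spotter
import cv2, numpy as np
o=ctrl.get_obs()
for k,v in o.items(): print(k, np.round(v,4))
for n in ("scene","top"):
    c=eyes.get_calibration(n); print(n,{k:np.round(v,3).tolist() for k,v in c.items()})
    im=eyes.get_image(n); cv2.imwrite(f"pics/a_{n}.png",im)
E
```

```text
pics
t 0.0
qpos [ 1.276   0.4239  1.6307  0.      1.0886 -0.019 ]
qvel [ 0.0003  0.0025 -0.0008 -0.0007  0.001   0.0007]
joint_torque [ 1.00000e-03 -5.44625e+01 -2.73670e+01  6.45000e-02  2.27000e-02
 -1.00000e-04]
ee_pos [170.0324 600.8658 221.9009]
orientation [-4.3190e-01 -3.1115e+00  2.4000e-03]
ft_force [-0.5278 -0.31    0.7807]
moment [ 0.0457  0.0057 -0.0087]
width 87.6734
scene {'fx': 417.936, 'fy': 417.936, 'cx': 287.437, 'cy': 210.827, 'k1': -0.03, 'R': [[-0.46, 0.888, 0.001], [0.658, 0.341, -0.671], [-0.596, -0.308, -0.741]], 't': [301.351, -319.177, 1391.807]}
top {'fx': 482.081, 'fy': 482.081, 'cx': 273.219, 'cy': 213.539, 'k1': 0.0, 'R': [[0.007, -1.0, 0.011], [-0.997, -0.008, -0.08], [0.08, -0.01, -0.997]], 't': [-32.881, 592.997, 1092.463]}
```

View pics/a_scene.png

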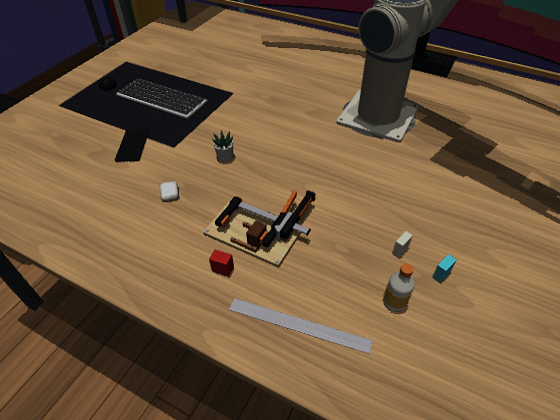

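View pics/a_top.png

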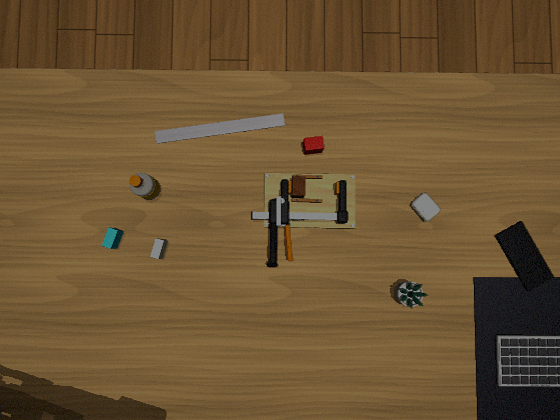

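The top view shows the jig near pixel (305,205) with the jaw to the right. The spacer (cyan) is at (112,238), the cap at (158,249), the glue at (143,187) and the red look-alike at (313,145). Next I'll write helpers and query the networks.

```bash
cat > h.py <<'E'
from workcell import ctrl, eyes, spotter
import cv2, numpy as np
from scipy.spatial.transform import Rotation as Rot
CAL={n:eyes.get_calibration(n) for n in("scene","top")}
def proj(n,X):
    c=CAL[n];X=np.atleast_2d(X).astype(float);R=np.array(c["R"]);P=X@R.T+np.array(c["t"]).ravel()
    s=P[:,:2]/P[:,2:];r2=(s**2).sum(1,keepdims=True);s=s*(1+c["k1"]*r2)
    return s*[c["fx"],c["fy"]]+[c["cx"],c["cy"]]
def ray(n,uv):
    c=CAL[n];d=(np.atleast_2d(uv).astype(float)-[c["cx"],c["cy"]])/[c["fx"],c["fy"]]
    s=d.copy()
    for _ in range(20): s=d/(1+c["k1"]*(s**2).sum(1,keepdims=True))
    R=np.array(c["R"]);C=-R.T@np.array(c["t"]).ravel()
    D=np.c_[s,np.ones(len(s))]@R
    return C,D
def onz(n,uv,z):
    C,D=ray(n,uv);k=(np.asarray(z)-C[2])/D[:,2];return C+D*k[:,None]
E
python3 - <<'E'
from h import *
for n in CAL:
    R=np.array(CAL[n]["R"]);print(n,"cam at",np.round(-R.T@np.array(CAL[n]["t"]).ravel()))
for q in ("clamp","jaw","lever","walnut","spacer","cap","glue","succulent","earbuds","bar","grip"):
    for n in CAL:
        try: r=spotter.spot_in(n,q)
        except Exception as e: print(q,n,e);continue
        print(q,n,[(np.round(d["point"]).tolist(),round(d["confidence"],2)) for d in r[:3]])
print(ctrl.get_obs()["t"])
E
```

```text
scene cam at [1179.  270.  817.]
top cam at [ 504.  -17. 1136.]
clamp scene [([625.0, -75.0, 12.0], 0.63)]
clamp top [([515.0, 228.0, 49.0], 0.42)]
jaw scene []
jaw top [([593.0, -164.0, 41.0], 0.87), ([422.0, -328.0, 56.0], 0.56)]
lever scene []
lever top [([528.0, -60.0, 50.0], 0.7), ([617.0, -108.0, 15.0], 0.65)]
walnut scene [([763.0, -116.0, 47.0], 0.88), ([664.0, -77.0, 65.0], 0.62)]
walnut top [([750.0, -118.0, 51.0], 0.73), ([652.0, -84.0, 58.0], 0.5)]
spacer scene [([549.0, 337.0, 46.0], 0.66)]
spacer top [([528.0, -59.0, 50.0], 0.7), ([534.0, 334.0, 46.0], 0.6)]
cap scene [([520.0, 232.0, 44.0], 0.58)]
cap top [([513.0, 229.0, 51.0], 0.58), ([616.0, -106.0, 12.0], 0.19)]
glue scene [([668.0, 263.0, 82.0], 0.73)]
glue top [([647.0, 249.0, 89.0], 0.77)]
succulent scene [([424.0, -328.0, 48.0], 0.68)]
succulent top [([612.0, -386.0, 18.0], 0.75), ([418.0, -330.0, 54.0], 0.65), ([515.0, 227.0, 50.0], 0.32)]
earbuds scene [([547.0, 339.0, 47.0], 0.69), ([622.0, -383.0, 26.0], 0.66)]
earbuds top [([615.0, -387.0, 20.0], 0.84)]
bar scene [([597.0, -164.0, 41.0], 0.93)]
bar top [([591.0, -165.0, 41.0], 0.71)]
grip scene [([628.0, -77.0, 14.0], 0.59)]
grip top [([614.0, -103.0, 13.0], 0.97)]
1.2
```

Run:
```python
import cv2
t=cv2.imread("pics/a_top.png");s=cv2.imread("pics/a_scene.png")
cv2.imwrite("pics/b_clamp_top.png",cv2.resize(t[165:275,240:365],None,fx=6,fy=5.4,interpolation=cv2.INTER_CUBIC)[:600,:800])
cv2.imwrite("pics/b_clamp_scene.png",cv2.resize(s[180:275,195:330],None,fx=5.9,fy=5.9,interpolation=cv2.INTER_CUBIC)[:600,:800])
a=cv2.resize(t[170:265,95:175],None,fx=5,fy=5,interpolation=cv2.INTER_CUBIC)
b=cv2.resize(s[225:315,375:465],None,fx=4.4,fy=5.28,interpolation=cv2.INTER_CUBIC)[:475]
import numpy as np
cv2.imwrite("pics/b_blocks.png",np.hstack([a,b]))
```

```text
(no output)
```

View pics/b_clamp_top.png

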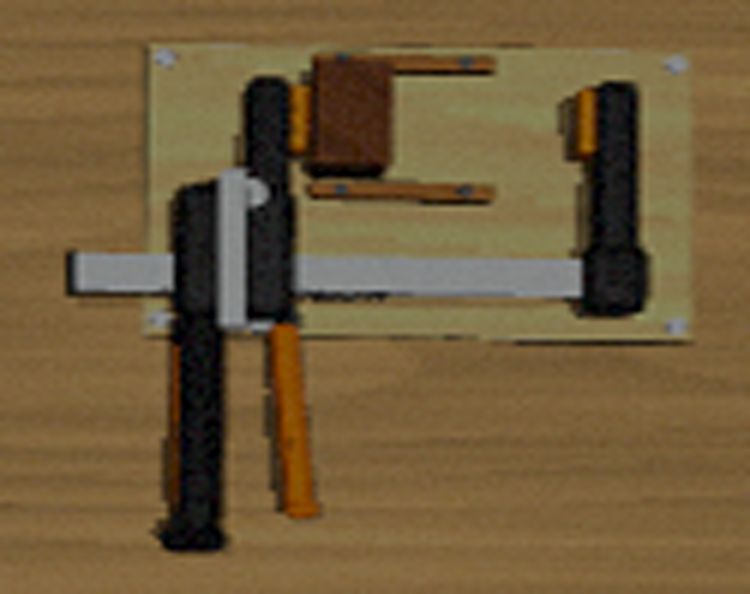

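View pics/b_clamp_scene.png

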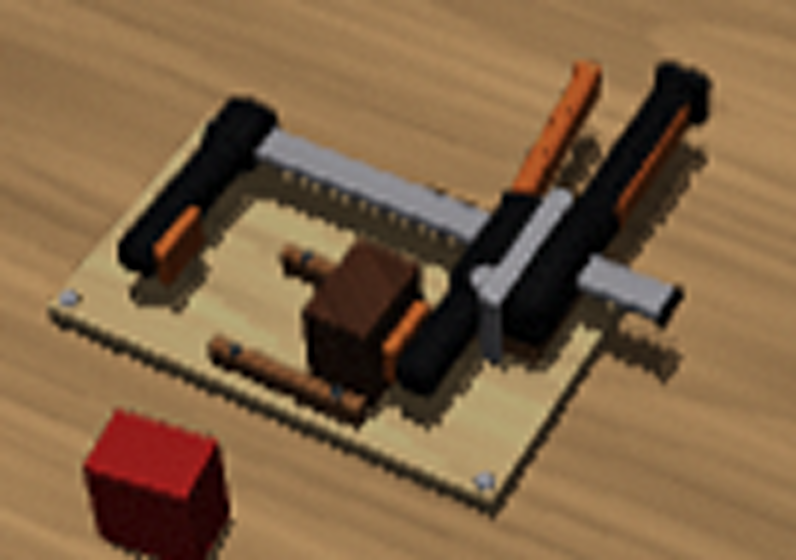

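View pics/b_blocks.png

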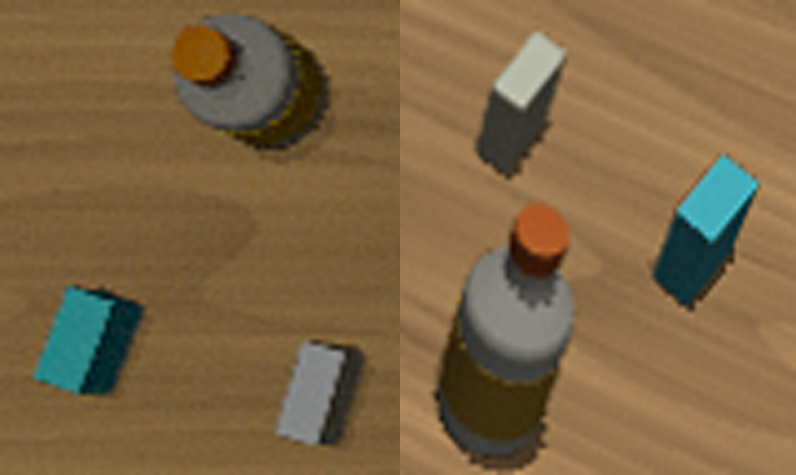

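The crops show the board corners clearly, the walnut against the orange fixed pad, and the lever out. Both loose blocks are upright and turned about 20° in the top view. Next step is to fit poses edge by edge in each camera.

```bash
cat > fit.py <<'E'
from h import *
from scipy.optimize import least_squares
from scipy.ndimage import map_coordinates
def gray(im): return im.astype(float)
def pose(p,P):
    c,s=np.cos(p[2]),np.sin(p[2]);P=np.asarray(P,float)
    return np.c_[p[0]+c*P[:,0]-s*P[:,1],p[1]+s*P[:,0]+c*P[:,1],P[:,2]]
def edges_obs(n,im,segs,p,rad=4,N=25):
    """segs: list of (A,B) 3D local. returns sampled local points, normals(px) and found pixel offset."""
    L=[];O=[];W=[]
    for A,B in segs:
        t=np.linspace(.08,.92,N)[:,None];P=np.array(A)*(1-t)+np.array(B)*t
        uv=proj(n,pose(p,P));d=uv[-1]-uv[0];d/=np.linalg.norm(d);nn=np.array([-d[1],d[0]])
        k=np.arange(-rad,rad+.01,.25)
        pts=uv[:,None,:]+k[None,:,None]*nn
        v=np.stack([map_coordinates(im[...,c],[pts[...,1],pts[...,0]],order=1) for c in range(3)],-1)
        v=cv2.GaussianBlur(v,(7,1),0) if False else v
        # average along neighbouring samples
        g=np.linalg.norm(v[:,4:]-v[:,:-4],axis=2);kc=k[2:-2]
        for i in range(len(P)):
            gi=g[max(0,i-1):i+2].mean(0);j=gi.argmax()
            if 0<j<len(gi)-1:
                den=gi[j-1]-2*gi[j]+gi[j+1];o=kc[j]+.25*(.5*(gi[j-1]-gi[j+1])/den if den<0 else 0)
                L.append(P[i]);O.append(uv[i]+o*nn);W.append((nn,gi[j]))
    return np.array(L),np.array(O),np.array([w[0] for w in W]),np.array([w[1] for w in W])
def fit(views,segs,p0,iters=(5,4,3,2.5,2,2)):
    """views: list of (name,image,segs)"""
    p=np.array(p0,float)
    for rad in iters:
        D=[(n,)+edges_obs(n,im,s,p,rad) for n,im,s in views]
        def res(q):
            return np.concatenate([(((proj(n,pose(q,L))-O)*nn).sum(1))*np.sqrt(np.minimum(w/40,1)) for n,L,O,nn,w in D])
        r=least_squares(res,p,x_scale=[1,1,.01],loss="soft_l1",f_scale=.4);p=r.x
    return p,np.sqrt(np.mean(r.fun**2)),np.median(np.abs(r.fun))
def rect(x0,x1,y0,y1,z):
    c=[(x0,y0,z),(x1,y0,z),(x1,y1,z),(x0,y1,z)]
    return [(c[i],c[(i+1)%4]) for i in range(4)]
def avg(n,k=4): return np.mean([eyes.get_image(n).astype(float) for _ in range(k)],0)
E
python3 - <<'E'
from fit import *
I={n:avg(n) for n in CAL}
for n in I: cv2.imwrite(f"pics/c_{n}.png",I[n].astype(np.uint8))
board=rect(-62,153,-25,103,12)
p0=[610,-65,-np.pi/2]
# initial from top picture: origin guess
print("proj guess",proj("top",pose(p0,[[0,0,12],[-62,-25,12],[153,103,12]])).round(0).tolist())
for v in (["top"],["scene"],["top","scene"]):
    p,r,m=fit([(n,I[n],board) for n in v],board,p0,(12,8,5,4,3,2.5,2))
    print("board",v,p.round(3),r.round(3),m.round(3))
for nm,w,p0 in (("spacer",22,[530,336,0]),("cap",20,[513,230,0])):
    # initial yaw in world: long axis
    for v in (["top"],["scene"],["top","scene"]):
        best=None
        for a in np.radians(np.arange(-90,90,15)):
            q=fit([(n,I[n],rect(-w/2,w/2,-22,22,50)) for n in v],None,[p0[0],p0[1],a],(8,6,4,3,2,2))
            if best is None or q[2]+q[1]<best[2]+best[1]: best=q
        print(nm,v,best[0].round(3),np.degrees(best[0][2]).round(1),best[1].round(3),best[2].round(3))
E
```

```text
proj guess [[289.0, 207.0], [262.0, 217.0], [354.0, 164.0]]
board ['top'] [589.298 -67.904  -1.589] 0.492 0.466
board ['scene'] [589.128 -69.375  -1.541] 0.487 0.382
board ['top', 'scene'] [588.105 -67.985  -1.582] 0.563 0.321
spacer ['top'] [534.362 339.208  -1.907] -109.2 0.181 0.132
spacer ['scene'] [534.024 338.901   1.232] 70.6 0.105 0.094
spacer ['top', 'scene'] [534.221 339.032  -1.908] -109.3 0.171 0.106
cap ['top'] [511.205 232.652   1.302] 74.6 0.268 0.162
cap ['scene'] [511.    233.079  -1.832] -104.9 0.17 0.143
cap ['top', 'scene'] [511.115 232.855   1.305] 74.8 0.238 0.148
```

```bash
cat > ov.py <<'E'
from fit import *
def draw(im,n,p,segs,off,sc,col=(0,255,0)):
    for A,B in segs:
        uv=(proj(n,pose(p,[A,B]))-off+.5)*sc
        cv2.line(im,tuple(np.int32(uv[0]*8)),tuple(np.int32(uv[1]*8)),col,1,cv2.LINE_AA,3)
E
python3 - <<'E'
from ov import *
p=[588.6,-68.0,-1.582]
for n,(u0,v0,u1,v1),sc in (("top",(240,160,370,275),5),("scene",(190,180,330,280),5.6)):
    im=cv2.imread(f"pics/c_{n}.png")[v0:v1,u0:u1];im=cv2.resize(im,None,fx=sc,fy=sc,interpolation=cv2.INTER_CUBIC)
    o=np.array([u0,v0])
    draw(im,n,p,rect(-62,153,-25,103,12),o,sc)
    draw(im,n,p,rect(2,74,66+24.5,66+31.5,25),o,sc,(255,255,0))
    draw(im,n,p,rect(2,74,66-31.5,66-24.5,25),o,sc,(255,255,0))
    draw(im,n,p,rect(0,30,44,88,62),o,sc,(255,0,255))
    draw(im,n,p,rect(-80-16,90,-8,8,40),o,sc,(0,0,255))
    cv2.imwrite(f"pics/d_{n}.png",im[:600,:800])
E
```

```text
(no output)
```

View pics/d_top.png

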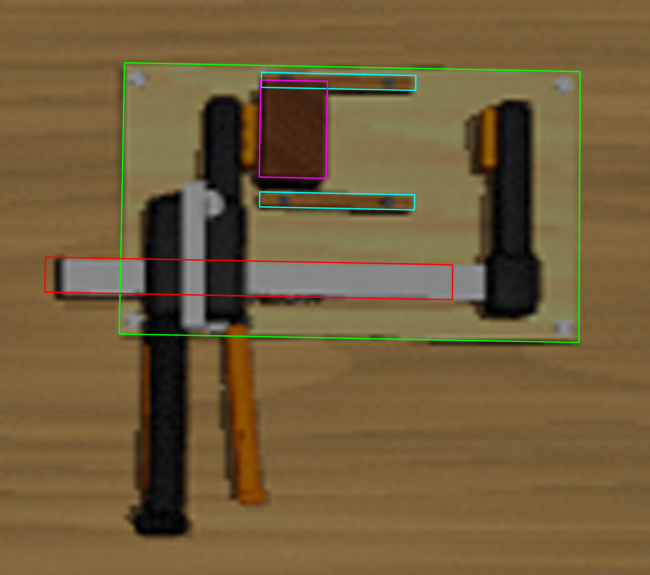

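View pics/d_scene.png

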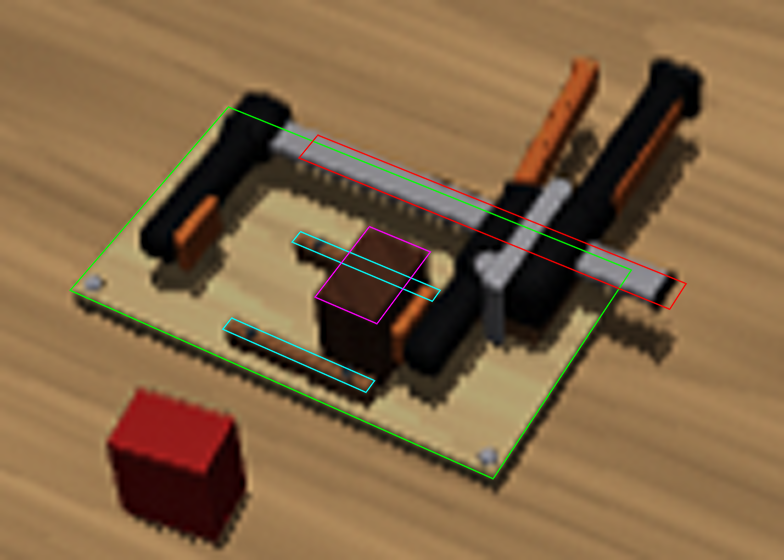

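```bash
cat > fitclamp.py <<'E'
from ov import *
def seg(x0,y0,x1,y1,z): return ((x0,y0,z),(x1,y1,z))
TOP=[seg(-60,103,150,103,12),seg(153,-23,153,101,12),seg(10,-25,150,-25,12),seg(-62,20,-62,100,12)]
RAIL=[seg(36,66-24.5,73,66-24.5,25),seg(36,66-31.5,73,66-31.5,25),seg(36,66+24.5,73,66+24.5,25),seg(36,66+31.5,73,66+31.5,25)]
BAR=[seg(5,8,85,8,40),seg(5,-8,85,-8,40)]
SC=[seg(-60,103,150,103,12),seg(-62,0,-62,100,12)]
E
python3 - <<'E'
from fitclamp import *
I={n:cv2.imread(f"pics/c_{n}.png").astype(float) for n in CAL}
V={"top board":[("top",I["top"],TOP)],"top rail+bar":[("top",I["top"],RAIL+BAR+[seg(74,35,74,41,25),seg(74,91,74,97,25)])],"top all":[("top",I["top"],TOP+RAIL+BAR)],
"scene board":[("scene",I["scene"],SC+[seg(153,85,153,102,12)])],"scene bar+rail":[("scene",I["scene"],[BAR[0],BAR[1],RAIL[3],RAIL[2]]+SC)],
"both":[("top",I["top"],TOP+RAIL+BAR),("scene",I["scene"],SC+[BAR[0],RAIL[3]])]}
for k,v in V.items():
    for p0 in ([588.6,-68,-1.575],[590,-67,-1.565]):
        p,r,m=fit(v,None,p0,(4,3,2.5,2,1.5,1.5,1.5)); 
        print(k,p.round(3),"pocket",pose(p,[[36,66,12]])[0].round(1),r.round(3),m.round(3))
E
```

```text
top board [588.078 -69.662  -1.576] pocket [ 653.9 -106.    12. ] 0.322 0.135
top board [588.078 -69.662  -1.576] pocket [ 653.9 -106.    12. ] 0.322 0.135
top rail+bar [588.433 -67.298  -1.589] pocket [ 653.8 -104.5   12. ] 0.316 0.14
top rail+bar [588.465 -67.276  -1.589] pocket [ 653.8 -104.5   12. ] 0.31 0.145
top all [588.077 -69.435  -1.579] pocket [ 653.8 -106.    12. ] 0.283 0.143
top all [588.077 -69.435  -1.579] pocket [ 653.8 -106.    12. ] 0.283 0.143
scene board [587.449 -68.111  -1.572] pocket [ 653.4 -104.2   12. ] 0.286 0.179
scene board [587.396 -68.097  -1.571] pocket [ 653.4 -104.1   12. ] 0.318 0.19
scene bar+rail [587.505 -68.211  -1.578] pocket [ 653.2 -104.7   12. ] 0.173 0.124
scene bar+rail [587.505 -68.211  -1.578] pocket [ 653.2 -104.7   12. ] 0.173 0.124
both [587.792 -68.903  -1.578] pocket [ 653.5 -105.4   12. ] 0.305 0.192
both [587.792 -68.903  -1.578] pocket [ 653.5 -105.4   12. ] 0.305 0.192
```

The clamp fit agrees across cameras: pocket at about (653.6, -105.2), yaw about -1.578, and both blocks agree within 0.5 mm. This next helper turns a world target into tool-frame jog numbers; the first move goes above the spacer.

```bash
cat > plan.py <<'E'
import sys
from h import *
def plan(x,y,z,th):
    o=ctrl.get_obs();R=Rot.from_rotvec(o["orientation"]);d=np.array([x,y,z])-np.array(o["ee_pos"]).ravel()
    a=np.radians(th);Y=np.array([np.cos(a),np.sin(a),0]);Z=np.array([0,0,-1.]);X=np.cross(Y,Z)
    Rt=Rot.from_matrix(np.c_[X,Y,Z]);dr=(R.inv()*Rt).as_rotvec(degrees=True)
    yv=R.as_matrix()[:,1]
    print("t",round(float(o["t"]),2),"pos",np.round(o["ee_pos"],1),"th",np.degrees(np.arctan2(yv[1],yv[0])).round(2),"F",np.round(o["ft_force"],1),"w",np.round(o["width"],1),"q",np.round(o["qpos"],2))
    print("shift cm",np.round(R.inv().apply(d)/10,3),"turn deg",np.round(dr,2),"dist",np.linalg.norm(d).round(1))
if __name__=="__main__": plan(*map(float,sys.argv[1:5]))
E
python3 plan.py 534.2 339 150 -19.3
```

```text
t 1.6 pos [170.2 601.3 222.7] th 74.2 F [ 0.1  0.6 -1.2] w 88.0 q [ 1.28  0.42  1.63 -0.    1.09 -0.02]
shift cm [-42.171 -15.33    7.268] turn deg [-0.   0.  93.5] dist 454.6
```

```bash
python3 -m jog '[[[-4,-1.4,0.7],[0,0,7]],[[-8,-2.9,1.4],[0,0,14]],[[-12,-4.3,2.1],[0,0,21]],[[-16,-5.8,2.8],[0,0,28]],[[-20,-7.3,3.5],[0,0,35]],[[-24,-8.7,4.2],[0,0,42]],[[-28,-10.2,4.9],[0,0,49]],[[-32,-11.6,5.6],[0,0,56]]]' -1 && python3 plan.py 534.2 339 150 -19.3
```

```text
t: 2.27
ee_pos: [438.5, 407.9, 168.4]
orientation: [1.85, 2.539, 0.001]
ft_force: [0.7, 0.9, -0.0]
width: 88.1
t 2.27 pos [438.5 407.9 168.4] th 17.86 F [ 0.7  0.9 -0. ] w 88.1 q [0.73 0.45 1.73 0.   0.96 0.42]
shift cm [-9.488  6.993  1.845] turn deg [ 1.000e-02 -1.000e-02  3.716e+01] dist 119.3
```

```bash
python3 -m jog '[[[-2,1.4,0.4],[0,0,7]],[[-4,2.9,0.8],[0,0,14]],[[-6,4.4,1.2],[0,0,21]],[[-8,5.9,1.5],[0,0,28]],[[-9.49,6.99,1.84],[0,0,35]],[[-9.49,6.99,1.84],[0,0,37.16]],[[-9.49,6.99,1.84],[0,0,37.16]],[[-9.49,6.99,1.84],[0,0,37.16]]]' && python3 plan.py 534.2 339 60 -19.3
python3 - <<'E'
from h import *
for n in CAL:
    im=eyes.get_image(n);cv2.imwrite(f"pics/e_{n}.png",im)
a=cv2.imread("pics/e_top.png")[170:290,70:200];b=cv2.imread("pics/e_scene.png")[160:320,370:530]
cv2.imwrite("pics/e.png",np.hstack([cv2.resize(a,(400,369)),cv2.resize(b,(369,369))]))
E
```

```text
t: 2.93
ee_pos: [534.2, 338.8, 149.9]
orientation: [-2.561, -1.819, -0.0]
ft_force: [0.4, 0.6, -0.4]
width: 87.9
t 2.93 pos [534.2 338.8 149.9] th -19.24 F [ 0.4  0.6 -0.4] w 87.9 q [0.55 0.52 1.66 0.   0.96 0.88]
shift cm [ 1.600e-02 -3.000e-03  8.994e+00] turn deg [-0.01 -0.01  0.06] dist 89.9
```

View pics/e.png

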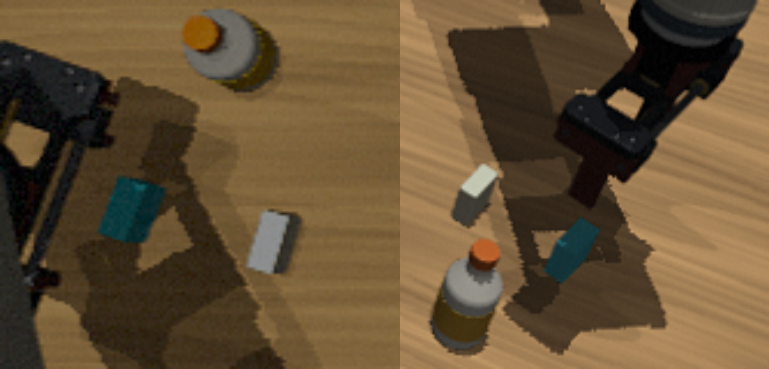

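The gripper is open above the spacer (cyan at crop (130,210)) with the glue bottle well clear. Next I descend to TCP z 18 and close.

```bash
python3 -m jog '[[[0,0,3],[0,0,0]],[[0,0,6],[0,0,0]],[[0,0,9],[0,0,0]],[[0,0,11],[0,0,0]],[[0,0,12.5],[0,0,0]],[[0,0,13.2],[0,0,0]],[[0,0,13.2],[0,0,0]]]' && python3 plan.py 534.2 339 18 -19.3
python3 - <<'E'
from h import *
for n in CAL:
    im=eyes.get_image(n);cv2.imwrite(f"pics/f_{n}.png",im)
a=cv2.imread("pics/f_top.png")[170:290,70:200];b=cv2.imread("pics/f_scene.png")[160:320,370:530]
cv2.imwrite("pics/f.png",np.hstack([cv2.resize(a,(400,369)),cv2.resize(b,(369,369))]))
E
```

```text
t: 3.62
ee_pos: [532.8, 339.3, 16.9]
orientation: [-2.559, -1.821, 0.003]
ft_force: [0.2, -0.2, -0.7]
width: 87.7
t 3.62 pos [532.8 339.3  16.9] th -19.13 F [ 0.2 -0.2 -0.7] w 87.7 q [0.55 0.71 1.7  0.   0.73 0.88]
shift cm [ 0.015  0.138 -0.113] turn deg [-0.08  0.08  0.17] dist 1.8
```

View pics/f.png

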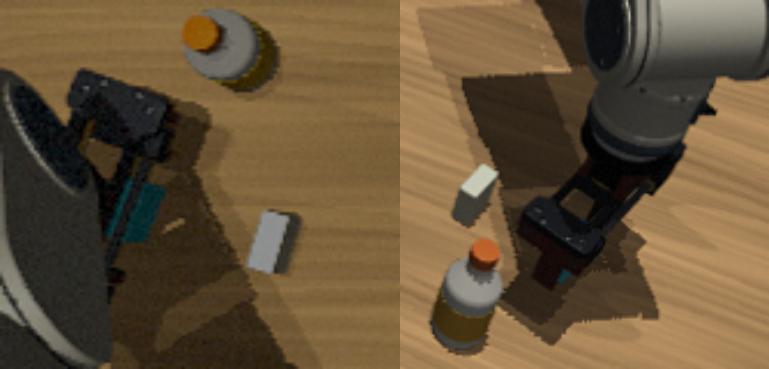

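```bash
python3 -m jog '[[[0,0.12,-0.1],[0,0,0]],[[0,0.12,-0.1],[0,0,0]],[[0,0.12,-0.1],[0,0,0]],[[0,0.12,-0.1],[0,0,0]],[[0,0.12,-0.1],[0,0,0]],[[0,0.12,-0.1],[0,0,0]]]' 1 && python3 plan.py 534.2 339 110 -19.3
```

```text
t: 4.22
ee_pos: [535.5, 339.6, 20.2]
orientation: [-2.56, -1.821, -0.003]
ft_force: [0.3, -0.7, 0.4]
width: 51.2
t 4.22 pos [535.5 339.6  20.2] th -19.16 F [ 0.3 -0.7  0.4] w 51.2 q [0.55 0.71 1.7  0.   0.73 0.88]
shift cm [-0.081 -0.092 -8.98 ] turn deg [ 0.06 -0.08  0.14] dist 89.8
```

```bash
python3 -m jog '[[[0,0,0],[0,0,0]],[[0,0,0],[0,0,0]],[[0,0,0],[0,0,0]],[[0,0,0],[0,0,0]]]' && python3 plan.py 534.2 339 110 -19.3
```

```text
t: 4.55
ee_pos: [535.5, 339.5, 20.3]
orientation: [-2.56, -1.821, -0.003]
ft_force: [-0.6, -0.2, 1.8]
width: 44.1
t 4.55 pos [535.5 339.5  20.3] th -19.16 F [-0.6 -0.2  1.8] w 44.1 q [0.55 0.71 1.7  0.   0.73 0.88]
shift cm [-0.079 -0.093 -8.975] turn deg [ 0.05 -0.08  0.14] dist 89.8
```

Width 44.1 mm means the spacer is held, with its underside about 20 mm below the TCP. Now I lift and carry it.

```bash
python3 -m jog '[[[0,0,-2],[0,0,0]],[[0,0,-5],[0,0,0]],[[0,0,-8],[0,0,0]],[[0,0,-11],[0,0,0]],[[0,0,-11],[0,0,0]]]' && python3 plan.py 653.6 -115.5 130 -0.4
```

```text
t: 4.97
ee_pos: [538.4, 341.3, 136.2]
orientation: [2.56, 1.82, 0.017]
ft_force: [1.3, 0.4, 0.9]
width: 44.0
t 4.97 pos [538.4 341.3 136.2] th -19.16 F [1.3 0.4 0.9] w 44.0 q [0.55 0.54 1.67 0.   0.93 0.88]
shift cm [-39.378  25.87    0.456] turn deg [  0.47  -0.42 -18.76] dist 471.2
```

```bash
python3 -m jog '[[[-2,1.3,0],[0,0,-2]],[[-5,3.3,0],[0,0,-4]],[[-8.2,5.4,0],[0,0,-7]],[[-11.5,7.5,0],[0,0,-10]],[[-14.8,9.7,0],[0,0,-13]],[[-18.1,11.9,0],[0,0,-15]],[[-21.4,14,0],[0,0,-17]],[[-24.5,16.1,0],[0,0,-18.8]]]' && python3 plan.py 653.6 -115.5 130 -0.4
```

```text
t: 5.63
ee_pos: [609.8, 55.0, 134.5]
orientation: [2.225, 2.215, 0.016]
ft_force: [0.9, -0.2, -0.1]
width: 43.7
t 5.63 pos [609.8  55.  134.5] th -0.26 F [ 0.9 -0.2 -0.1] w 43.7 q [0.07 0.51 1.72 0.01 0.9  0.07]
shift cm [-17.031   4.453   0.388] turn deg [ 0.48 -0.33  0.14] dist 176.1
```

```bash
python3 -m jog '[[[-3,0.8,0],[0,0,0]],[[-6,1.6,0],[0,0,0]],[[-9,2.4,0],[0,0,0]],[[-12,3.1,0],[0,0,0]],[[-15,3.9,0],[0,0,0]],[[-17.0,4.45,0.3],[0,0,0.1]],[[-17.0,4.45,0.3],[0,0,0.1]],[[-17.0,4.45,0.3],[0,0,0.1]]]' && python3 plan.py 653.6 -115.2 90 -0.4
```

```text
t: 6.3
ee_pos: [653.0, -116.1, 129.8]
orientation: [2.23, 2.212, 0.015]
ft_force: [-0.2, -0.1, -1.1]
width: 43.5
t 6.3 pos [ 653.  -116.1  129.8] th -0.49 F [-0.2 -0.1 -1.1] w 43.5 q [-0.2   0.58  1.6   0.01  0.95 -0.19]
shift cm [0.066 0.027 3.985] turn deg [ 0.4  -0.36 -0.09] dist 39.9
```

```bash
python3 -m jog '[[[0.07,0.03,1.5],[0.4,-0.36,0]],[[0.07,0.03,3],[0.4,-0.36,0]],[[0.07,0.03,4],[0.4,-0.36,0]],[[0.07,0.03,4],[0.4,-0.36,0]],[[0.07,0.03,4],[0.4,-0.36,0]]]' && python3 plan.py 653.6 -115.2 50 -0.4
python3 - <<'E'
from fit import *
for n in CAL:
    cv2.imwrite(f"pics/g_{n}.png",avg(n,3).astype(np.uint8))
a=cv2.imread("pics/g_top.png")[150:270,240:370];b=cv2.imread("pics/g_scene.png")[150:280,190:330]
cv2.imwrite("pics/g.png",np.hstack([cv2.resize(a,(400,369)),cv2.resize(b,(397,369))]))
E
```

```text
t: 6.72
ee_pos: [652.8, -114.0, 88.6]
orientation: [-2.228, -2.212, 0.002]
ft_force: [0.2, 0.8, -0.9]
width: 43.7
t 6.72 pos [ 652.8 -114.    88.6] th -0.42 F [ 0.2  0.8 -0.9] w 43.7 q [-0.19  0.64  1.61 -0.    0.89 -0.18]
shift cm [-0.119  0.09   3.857] turn deg [-0.14 -0.02 -0.02] dist 38.6
```

View pics/g.png

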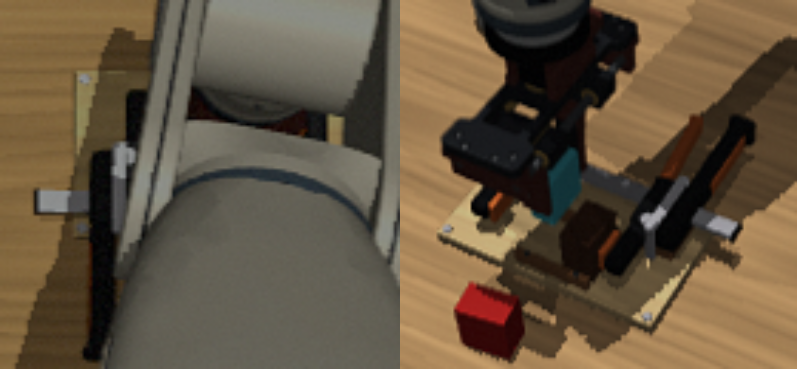

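Run:
```python
from ov import *
n="scene";sc=8;u0,v0,u1,v1=225,180,320,255
im=cv2.imread("pics/g_scene.png")[v0:v1,u0:u1];im=cv2.resize(im,None,fx=sc,fy=sc,interpolation=cv2.INTER_CUBIC)
im=np.clip(im.astype(float)*1.6,0,255).astype(np.uint8);o=np.array([u0,v0])
b=[652.8,-114.9,np.radians(-90.4)];z=68.3
S=[((-11,-22,z),(-11,22,z)),((-11,-22,z),(-11,-22,z+50)),((-11,22,z),(-11,22,z+50)),((-11,22,z),(11,22,z))]
draw(im,n,b,S,o,sc)
p=[587.9,-68.6,-1.578]
draw(im,n,p,rect(2,74,90.5,97.5,25),o,sc,(255,255,0));draw(im,n,p,rect(2,74,34.5,41.5,25),o,sc,(255,255,0))
draw(im,n,p,rect(0,30,44,88,62),o,sc,(255,0,255))
cv2.imwrite("pics/g2.png",im[:600,:800])
```

```text
(no output)
```

View pics/g2.png

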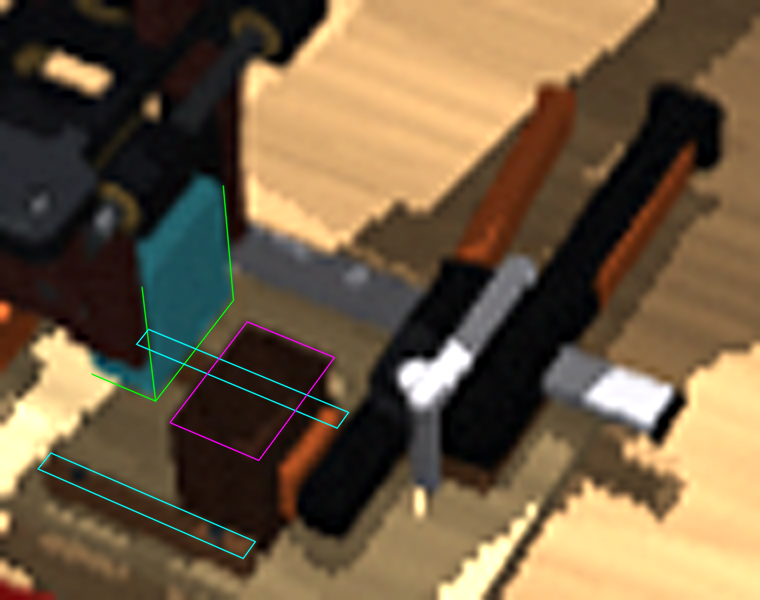

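Run:
```python
from h import *
for _ in range(5):
    o=ctrl.get_obs();print(round(float(o["t"]),2),np.round(o["ee_pos"],2),np.round(o["ft_force"],1),np.round(o["qvel"],3).tolist())
    im=eyes.get_image("scene")
cv2.imwrite("pics/h_scene.png",im)
```

```text
7.02 [ 654.08 -115.18   90.59] [-0.4 -0.3 -0.5] [-0.003, -0.0, 0.003, 0.002, 0.001, 0.001]
7.07 [ 653.98 -115.23   90.5 ] [ 0.3 -0.  -0.3] [-0.002, 0.003, 0.002, 0.001, 0.001, -0.0]
7.12 [ 653.89 -115.26   90.39] [-0.3  1.1 -0.4] [-0.002, 0.005, 0.001, -0.001, -0.001, -0.0]
7.17 [ 653.83 -115.25   90.3 ] [ 0.5  0.8 -0.5] [-0.002, 0.003, 0.003, 0.001, 0.001, -0.0]
7.22 [ 653.76 -115.28   90.2 ] [ 0.9  1.2 -1.1] [-0.001, 0.001, -0.0, -0.0, -0.001, -0.001]
```

Run:
```python
from ov import *
n="scene";sc=8;u0,v0,u1,v1=225,180,320,255
im=cv2.imread("pics/h_scene.png")[v0:v1,u0:u1];im=cv2.resize(im,None,fx=sc,fy=sc,interpolation=cv2.INTER_CUBIC)
im=np.clip(im.astype(float)*1.6,0,255).astype(np.uint8);o=np.array([u0,v0])
b=[653.8,-116.2,np.radians(-90.4)];z=90.2-20.3
S=[((-11,-22,z),(-11,22,z)),((-11,-22,z),(-11,-22,z+50)),((-11,22,z),(-11,22,z+50)),((-11,22,z),(11,22,z))]
draw(im,n,b,S,o,sc)
p=[587.9,-68.6,-1.578]
draw(im,n,p,rect(2,74,90.5,97.5,25),o,sc,(255,255,0));draw(im,n,p,rect(2,74,34.5,41.5,25),o,sc,(255,255,0))
draw(im,n,p,rect(0,30,44,88,62),o,sc,(255,0,255))
cv2.imwrite("pics/h2.png",im[:600,:800])
```

```text
(no output)
```

View pics/h2.png

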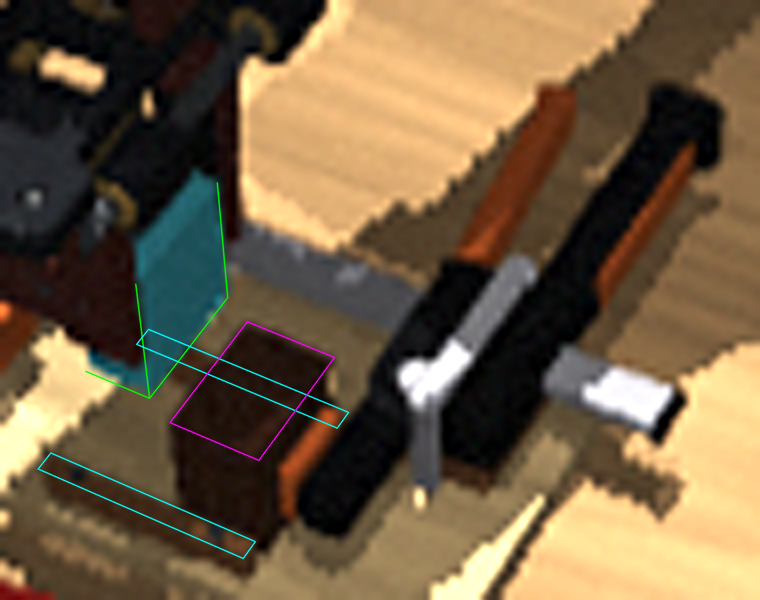

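```bash
python3 plan.py 653.6 -115.2 49 -0.4 && python3 -m jog '[[[0,0,1],[0,0,0]],[[0,0,2],[0,0,0]],[[0,0,3],[0,0,0]],[[0,0,4.1],[0,0,0]],[[0,0,4.1],[0,0,0]],[[0,0,4.1],[0,0,0]],[[0,0,4.1],[0,0,0]]]'
python3 - <<'E'
from ov import *
from plan import plan
im=avg("scene",3).astype(np.uint8);cv2.imwrite("pics/i_scene.png",im)
plan(653.6,-115.2,33,-.4)
o=ctrl.get_obs();e=o["ee_pos"]
n="scene";sc=8;u0,v0,u1,v1=225,190,320,265
im=cv2.resize(im[v0:v1,u0:u1],None,fx=sc,fy=sc,interpolation=cv2.INTER_CUBIC)
im=np.clip(im.astype(float)*1.8,0,255).astype(np.uint8);of=np.array([u0,v0])
b=[e[0],e[1]-.9,np.radians(-90.4)];z=e[2]-20.3
S=[((-11,-22,z),(-11,22,z)),((-11,-22,z),(-11,-22,z+50)),((-11,22,z),(-11,22,z+50)),((-11,22,z),(11,22,z))]
draw(im,n,b,S,of,sc)
p=[587.9,-68.6,-1.578]
draw(im,n,p,rect(2,74,90.5,97.5,25),of,sc,(255,255,0));draw(im,n,p,rect(2,74,34.5,41.5,25),of,sc,(255,255,0))
cv2.imwrite("pics/i2.png",im[:600,:800])
E
```

```text
t 7.27 pos [ 653.7 -115.2   90.1] th -0.49 F [ 0.2  0.8 -0. ] w 44.0 q [-0.19  0.64  1.61 -0.    0.89 -0.18]
shift cm [ 0.005 -0.012  4.108] turn deg [ 0.02  0.01 -0.09] dist 41.1
t: 7.85
ee_pos: [653.7, -115.3, 48.8]
orientation: [-2.231, -2.212, 0.0]
ft_force: [0.6, 0.3, -0.5]
width: 44.2
t 8.0 pos [ 654.2 -115.4   49.7] th -0.49 F [ 0.5 -0.5  0.4] w 43.5 q [-0.19  0.69  1.62 -0.    0.82 -0.18]
shift cm [ 0.016 -0.061  1.665] turn deg [ 0.08  0.02 -0.09] dist 16.7
```

View pics/i2.png

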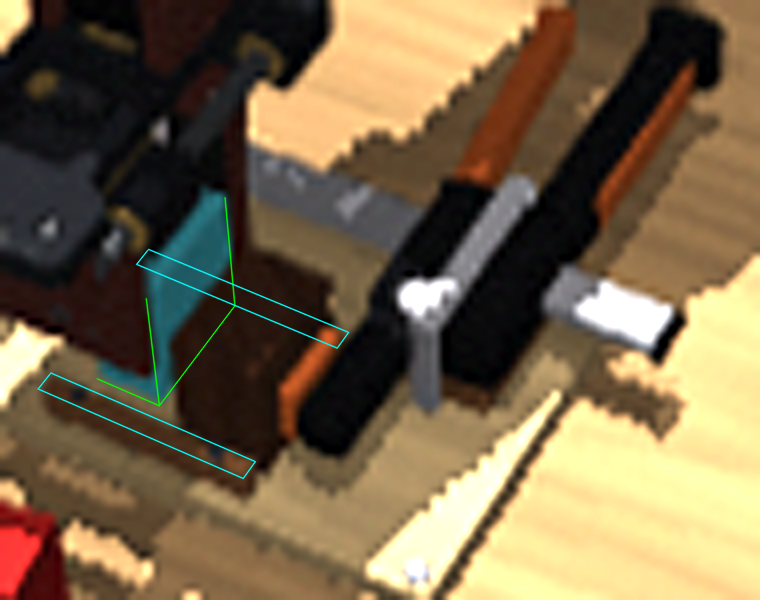

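Run:
```python
from fit import *
im=cv2.imread("pics/h_scene.png").astype(float)
import fit as F
# fit x,y,z of block (yaw fixed) from visible edges; pose() with z param
def fitz(im,b0,z0,yaw):
    segs=[((-11,-20,0),(-11,20,0)),((-11,-22,4),(-11,-22,30)),((-9,22,0),(8,22,0)),((-11,22,2),(-11,22,14))]
    p=np.array([b0[0],b0[1],z0])
    for rad in (4,3,2.5,2,2):
        P3=[p[0],p[1],yaw]
        sg=[(np.array(a)+[0,0,p[2]],np.array(b)+[0,0,p[2]]) for a,b in segs]
        L,O,nn,w=edges_obs("scene",im,sg,P3,rad)
        L0=L-[0,0,p[2]]
        def res(q): return ((proj("scene",pose([q[0],q[1],yaw],L0+[0,0,q[2]]))-O)*nn).sum(1)*np.sqrt(np.minimum(w/30,1))
        r=least_squares(res,p,loss="soft_l1",f_scale=.3);p=r.x
    J=r.jac;cov=np.linalg.inv(J.T@J)*np.mean(r.fun**2)
    return p,np.sqrt(np.diag(cov)),np.median(np.abs(r.fun)),len(L)
for y in (-90.0,-90.4):
    for b in ((653.8,-116.2,69.9),(652.8,-115.2,71)):
        print(*[np.round(v,2) for v in fitz(im,b[:2],b[2],np.radians(y))])
```

```text
[ 635.15 -128.58   45.22] [6.44 4.58 9.36] 0.15 94
[ 635.49 -128.33   45.72] [6.56 4.67 9.54] 0.15 93
[ 631.99 -130.85   40.69] [6.68 4.76 9.71] 0.15 92
[ 632.08 -130.79   40.82] [6.69 4.76 9.72] 0.15 92
```

Run:
```python
from fit import *
im=cv2.imread("pics/h_scene.png").astype(float)
yaw=np.radians(-90.4)
for b in ([653.8,-116.2,69.9],[653.8,-116.2,72]):
    segs=[((-11,-20,b[2]),(-11,20,b[2])),((-11,-22,b[2]+4),(-11,-22,b[2]+30)),((-9,22,b[2]),(8,22,b[2])),((-11,22,b[2]+2),(-11,22,b[2]+14))]
    for i,s in enumerate(segs):
        L,O,nn,w=edges_obs("scene",im,[s],[b[0],b[1],yaw],3.5)
        d=((O-proj("scene",pose([b[0],b[1],yaw],L)))*nn).sum(1)
        print(i,"n",nn[0].round(2),"off px med",np.median(d).round(2),"iqr",np.percentile(d,[25,75]).round(2),"w",np.median(w).round(0))
J=np.array([(proj("scene",[653.8+e[0],-116+e[1],70+e[2]])-proj("scene",[653.8,-116,70]))[0] for e in np.eye(3)]);print("px per mm x,y,z",J.round(3).tolist())
```

```text
0 n [-0.79 -0.61] off px med -0.01 iqr [-0.03  0.04] w 36.0
1 n [ 1.   -0.09] off px med 0.08 iqr [0.   0.23] w 30.0
2 n [ 0.39 -0.92] off px med 0.85 iqr [0.7  0.94] w 55.0
3 n [ 0.99 -0.12] off px med 1.49 iqr [1.48 1.52] w 28.0
0 n [-0.79 -0.61] off px med -0.42 iqr [-0.45 -0.35] w 35.0
1 n [ 1.   -0.09] off px med 0.06 iqr [0.01 0.24] w 32.0
2 n [ 0.39 -0.92] off px med 0.33 iqr [0.17 0.43] w 83.0
3 n [ 0.99 -0.12] off px med -0.2 iqr [-0.23  1.52] w 27.0
px per mm x,y,z [[-0.221, 0.285], [0.363, 0.148], [-0.032, -0.277]]
```

```bash
python3 -m jog '[[[0,-0.05,0.3],[0,0,0]],[[0,-0.05,0.6],[0,0,0]],[[0,-0.05,0.9],[0,0,0]],[[0,-0.05,1.1],[0,0,0]],[[0,-0.05,1.1],[0,0,0]],[[0,-0.05,1.1],[0,0,0]]]' && python3 plan.py 653.6 -115.2 33 -0.4
```

```text
t: 8.5
ee_pos: [653.5, -115.3, 38.4]
orientation: [2.23, 2.211, 0.001]
ft_force: [-0.5, 0.3, 0.0]
width: 43.7
t 8.5 pos [ 653.5 -115.3   38.4] th -0.49 F [-0.5  0.3  0. ] w 43.7 q [-0.19  0.71  1.63 -0.    0.81 -0.18]
shift cm [0.012 0.007 0.536] turn deg [ 0.05  0.01 -0.09] dist 5.4
```

No force with the underside now at about z 18, so it is between the rails. I'll lower it to the floor gently.

```bash
python3 -m jog '[[[0,0,0.2],[0,0,0]],[[0,0,0.4],[0,0,0]],[[0,0,0.5],[0,0,0]],[[0,0,0.55],[0,0,0]],[[0,0,0.55],[0,0,0]],[[0,0,0.55],[0,0,0]]]' && python3 plan.py 653.6 -115.2 33 -0.4
```

```text
t: 9.0
ee_pos: [653.5, -115.3, 32.8]
orientation: [2.23, 2.211, 0.001]
ft_force: [0.9, 0.9, -0.1]
width: 43.9
t 9.0 pos [ 653.5 -115.3   32.8] th -0.49 F [ 0.9  0.9 -0.1] w 43.9 q [-0.19  0.72  1.63 -0.    0.8  -0.18]
shift cm [ 0.013  0.006 -0.017] turn deg [ 0.05  0.01 -0.09] dist 0.2
```

```bash
python3 -m jog '[[[0,0,0.05],[0,0,0]],[[0,0,0.1],[0,0,0]],[[0,0,0.15],[0,0,0]],[[0,0,0.15],[0,0,0]]]' && python3 plan.py 653.6 -115.2 33 -0.4
```

```text
t: 9.33
ee_pos: [653.7, -115.4, 32.3]
orientation: [2.23, 2.211, 0.001]
ft_force: [-2.5, -0.2, 6.9]
width: 43.6
t 9.33 pos [ 653.7 -115.4   32.3] th -0.49 F [-2.5 -0.2  6.9] w 43.6 q [-0.19  0.72  1.63 -0.    0.8  -0.18]
shift cm [ 0.018 -0.009 -0.073] turn deg [ 0.06  0.01 -0.09] dist 0.8
```

Floor contact at TCP z 32.3, which matches 12 + 20.3. Now release the spacer.

```bash
python3 -m jog '[[[0,0,-0.05],[0,0,0]],[[0,0,-0.05],[0,0,0]],[[0,0,-0.05],[0,0,0]],[[0,0,-0.05],[0,0,0]],[[0,0,-0.05],[0,0,0]],[[0,0,-0.05],[0,0,0]]]' -0.45 && python3 plan.py 653.6 -115.2 130 -0.4
```

```text
t: 9.83
ee_pos: [653.6, -115.4, 32.6]
orientation: [2.23, 2.211, 0.001]
ft_force: [-0.1, -0.1, 0.1]
width: 63.4
t 9.83 pos [ 653.6 -115.4   32.6] th -0.49 F [-0.1 -0.1  0.1] w 63.4 q [-0.19  0.72  1.63 -0.    0.8  -0.18]
shift cm [ 1.300e-02  8.000e-03 -9.739e+00] turn deg [ 0.05  0.01 -0.09] dist 97.4
```

Released at width 63.4 with no residual force. I'll lift straight up and carry on towards the cap.

```bash
python3 -m jog '[[[0,0,-1],[0,0,0]],[[0,0,-3],[0,0,0]],[[0,0,-6],[0,0,0]],[[0,0,-9.5],[0,0,0]],[[2,-0.5,-11],[0,0,1]],[[5,-2,-11],[0,0,3]],[[9,-4,-11],[0,0,6]],[[13,-5.5,-11],[0,0,9]]]' && python3 plan.py 511.1 232.9 140 -15.2
```

```text
t: 10.5
ee_pos: [600.3, 11.8, 143.8]
orientation: [2.401, 2.024, 0.002]
ft_force: [0.3, 1.0, -0.6]
width: 63.3
t 10.5 pos [600.3  11.8 143.8] th -9.75 F [ 0.3  1.  -0.6] w 63.3 q [-0.    0.49  1.74 -0.    0.91  0.17]
shift cm [ 20.283 -12.536   0.355] turn deg [ 0.13 -0.01  5.45] dist 238.5
```

```bash
python3 -m jog '[[[3.5,-2.2,0.1],[0,0,1]],[[7,-4.3,0.1],[0,0,2]],[[10.5,-6.5,0.2],[0,0,3]],[[14,-8.7,0.2],[0,0,4]],[[17.5,-10.8,0.3],[0.1,0,5]],[[20.28,-12.54,0.35],[0.1,0,5.4]],[[20.28,-12.54,0.35],[0.1,0,5.4]],[[20.28,-12.54,0.35],[0.1,0,5.4]]]' -1 && python3 plan.py 511.1 232.9 20 -15.2
python3 - <<'E'
from ov import *
for n in CAL: cv2.imwrite(f"pics/j_{n}.png",avg(n,3).astype(np.uint8))
a=cv2.imread("pics/j_top.png")[165:245,240:370];b=cv2.imread("pics/j_scene.png")[190:290,190:330]
cv2.imwrite("pics/j.png",np.hstack([cv2.resize(a,(400,246*1)),cv2.resize(b,(344,246))]))
E
```

```text
t: 11.17
ee_pos: [510.5, 234.4, 140.7]
orientation: [2.491, 1.913, 0.002]
ft_force: [-0.7, -0.2, -0.6]
width: 87.7
t 11.17 pos [510.5 234.4 140.7] th -14.94 F [-0.7 -0.2 -0.6] w 87.7 q [ 0.41  0.44  1.83 -0.    0.87  0.67]
shift cm [-0.137  0.083 12.071] turn deg [ 0.06 -0.03  0.26] dist 120.7
```

View pics/j.png

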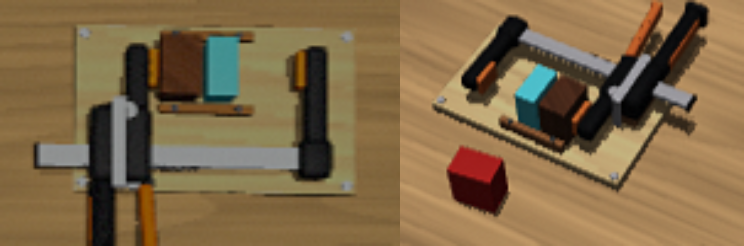

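The spacer stands squarely between the rails behind the walnut (crop (222,68)). Next, measure the spacer, the walnut and the jaw travel in the clamp frame.

Run:
```python
from fitclamp import *
I={n:cv2.imread(f"pics/j_{n}.png").astype(float) for n in CAL}
p,r,m=fit([("top",I["top"],TOP+RAIL[:1]+BAR),("scene",I["scene"],SC+[BAR[0],RAIL[3]])],None,[588,-68.6,-1.578],(3,2.5,2,1.5,1.5));print("clamp",p.round(3),r.round(2))
C=np.array([587.9,-68.6,-1.578])
def inclamp(q):
    d=q[:2]-C[:2];c,s=np.cos(C[2]),np.sin(C[2]);return np.round([c*d[0]+s*d[1],-s*d[0]+c*d[1],np.degrees(q[2]-C[2])],2)
for nm,w,x in (("spacer",22,47),("walnut",30,15)):
    s=rect(-w/2,w/2,-22,22,62); g=pose(C,[[x,66,0]])[0]
    for v in (["top"],["scene"],["top","scene"]):
        q,r,m=fit([(n,I[n],s) for n in v],None,[g[0],g[1],C[2]],(3,2.5,2,1.5,1.5));print(nm,v,"clamp frame",inclamp(q),r.round(2))
```

```text
clamp [588.104 -68.615  -1.58 ] 0.36
spacer ['top'] clamp frame [46.9  65.41  0.35] 0.18
spacer ['scene'] clamp frame [46.29 65.34  0.1 ] 0.13
spacer ['top', 'scene'] clamp frame [46.55 65.37  0.22] 0.17
walnut ['top'] clamp frame [12.7  60.88  0.78] 0.26
walnut ['scene'] clamp frame [20.41 65.6  -0.24] 0.29
walnut ['top', 'scene'] clamp frame [15.64 66.62 -4.82] 0.43
```

```bash
python3 plan.py 511.1 232.9 20 -15.2 && python3 -m jog '[[[-0.1,0,2.5],[0,0,0.2]],[[-0.1,0,5.5],[0,0,0.2]],[[-0.1,0,8.5],[0,0,0.2]],[[-0.1,0,10.5],[0,0,0.2]],[[-0.1,0,11.6],[0,0,0.2]],[[-0.1,0,12],[0,0,0.2]],[[-0.1,0,12],[0,0,0.2]],[[-0.1,0,12],[0,0,0.2]]]' && python3 plan.py 511.1 232.9 20 -15.2
```

```text
t 11.47 pos [511.6 231.7 140.2] th -15.26 F [-1.2  0.1  0.5] w 88.1 q [ 0.4   0.44  1.83 -0.    0.87  0.67]
shift cm [ 0.099 -0.091 12.016] turn deg [ 0.03 -0.01 -0.06] dist 120.2
t: 12.13
ee_pos: [512.2, 230.7, 20.9]
orientation: [2.5, 1.902, 0.003]
ft_force: [-0.1, -0.1, 0.3]
width: 87.5
t 12.13 pos [512.2 230.7  20.9] th -15.49 F [-0.1 -0.1  0.3] w 87.5 q [ 0.4   0.63  1.87 -0.    0.64  0.67]
shift cm [ 0.177 -0.168  0.093] turn deg [ 0.08 -0.06 -0.29] dist 2.6
```

```bash
python3 -m jog '[[[0.18,-0.17,0.08],[0,0,-0.2]],[[0.18,-0.17,0.08],[0,0,-0.2]],[[0.18,-0.17,0.08],[0,0,-0.2]]]' -1 && python3 plan.py 511.1 232.9 20 -15.2
```

```text
t: 12.38
ee_pos: [511.7, 233.4, 21.2]
orientation: [2.496, 1.906, 0.006]
ft_force: [-0.2, 1.0, -0.1]
width: 87.7
t 12.38 pos [511.7 233.4  21.2] th -15.27 F [-0.2  1.  -0.1] w 87.7 q [ 0.41  0.63  1.87 -0.    0.64  0.67]
shift cm [-0.065 -0.047  0.121] turn deg [ 0.17 -0.13 -0.07] dist 1.5
```

```bash
python3 -m jog '[[[0,0,0],[0,0,0]],[[0,0,0],[0,0,0]],[[0,0,0],[0,0,0]],[[0,0,0],[0,0,0]],[[0,0,0],[0,0,0]],[[0,0,0],[0,0,0]],[[0,0,0],[0,0,0]],[[0,0,0],[0,0,0]]]' 1 && python3 plan.py 511.1 232.9 20 -15.2
```

```text
t: 13.05
ee_pos: [511.7, 233.3, 21.1]
orientation: [2.496, 1.906, 0.005]
ft_force: [0.3, -0.0, 0.6]
width: 43.9
t 13.05 pos [511.7 233.3  21.1] th -15.27 F [ 0.3 -0.   0.6] w 43.9 q [ 0.41  0.63  1.87 -0.    0.64  0.67]
shift cm [-0.058 -0.044  0.114] turn deg [ 0.16 -0.12 -0.07] dist 1.4
```

```bash
python3 -m jog '[[[0,0,-0.5],[0.1,-0.1,0]],[[0,0,-2],[0.1,-0.1,0]],[[0,0,-5],[0.1,-0.1,0]],[[0,0,-8],[0.1,-0.1,0]],[[0,0,-11],[0.1,-0.1,0]],[[0,0,-11],[0.1,-0.1,0]]]' && python3 plan.py 653.4 -140 130 -0.4
```

```text
t: 13.55
ee_pos: [514.5, 234.6, 136.9]
orientation: [2.495, 1.905, 0.015]
ft_force: [0.5, 0.3, 0.4]
width: 43.8
t 13.55 pos [514.5 234.6 136.9] th -15.27 F [0.5 0.3 0.4] w 43.8 q [ 0.41  0.45  1.83 -0.    0.85  0.67]
shift cm [-32.489  23.258   0.682] turn deg [  0.5   -0.28 -14.87] dist 399.6
```

```bash
python3 -m jog '[[[-2,1.4,0],[0,0,-1.5]],[[-5,3.6,0.1],[0,0,-3]],[[-8.2,5.9,0.2],[0,0,-5]],[[-11.4,8.2,0.3],[0,0,-7]],[[-14.6,10.5,0.4],[0,0,-9]],[[-17.8,12.7,0.4],[0,0,-11]],[[-21,15,0.5],[0,0,-13]],[[-24,17.2,0.6],[0,0,-14.8]]]' && python3 plan.py 653.4 -140 130 -0.4
```

```text
t: 14.22
ee_pos: [617.4, -44.3, 130.6]
orientation: [2.226, 2.211, 0.014]
ft_force: [0.9, -0.1, 0.3]
width: 43.6
t 14.22 pos [617.4 -44.3 130.6] th -0.39 F [ 0.9 -0.1  0.3] w 43.6 q [-0.09  0.52  1.71  0.01  0.9  -0.09]
shift cm [-9.541  3.66   0.059] turn deg [ 0.51 -0.21  0.01] dist 102.2
```

```bash
python3 -m jog '[[[-2.5,1,0],[0.2,-0.1,0]],[[-5,1.9,0],[0.4,-0.2,0]],[[-7.5,2.9,0],[0.5,-0.2,0]],[[-9.54,3.66,0.06],[0.5,-0.2,0]],[[-9.54,3.66,0.06],[0.5,-0.2,0]],[[-9.54,3.66,0.06],[0.5,-0.2,0]],[[-9.54,3.66,0.06],[0.5,-0.2,0]]]' && python3 plan.py 653.4 -140 60 -0.4
```

```text
t: 14.8
ee_pos: [652.6, -139.4, 129.4]
orientation: [-2.228, -2.213, 0.0]
ft_force: [-0.8, 0.6, -0.6]
width: 43.9
t 14.8 pos [ 652.6 -139.4  129.4] th -0.4 F [-0.8  0.6 -0.6] w 43.9 q [-0.23  0.59  1.59  0.    0.96 -0.22]
shift cm [-0.066  0.085  6.945] turn deg [-0.07 -0.04 -0.  ] dist 69.5
```

```bash
python3 -m jog '[[[-0.06,0.08,1.5],[0,0,0]],[[-0.06,0.08,3],[0,0,0]],[[-0.06,0.08,4],[0,0,0]],[[-0.06,0.08,4],[0,0,0]],[[-0.06,0.08,4],[0,0,0]],[[-0.06,0.08,4],[0,0,0]]]' && python3 plan.py 653.4 -140 50 -0.4
python3 - <<'E'
from ov import *
im=avg("scene",3).astype(np.uint8);cv2.imwrite("pics/k_scene.png",im)
from plan import plan
plan(653.4,-140,50,-.4)
b=cv2.resize(im[170:270,195:320],None,fx=6,fy=6,interpolation=cv2.INTER_CUBIC)
cv2.imwrite("pics/k.png",np.clip(b*1.5,0,255).astype(np.uint8))
E
```

```text
t: 15.3
ee_pos: [653.6, -139.6, 89.6]
orientation: [-2.228, -2.213, 0.0]
ft_force: [-0.2, 0.8, -0.1]
width: 44.0
t 15.3 pos [ 653.6 -139.6   89.6] th -0.37 F [-0.2  0.8 -0.1] w 44.0 q [-0.23  0.64  1.6   0.    0.9  -0.22]
shift cm [-0.045 -0.015  3.96 ] turn deg [-0.05 -0.04  0.03] dist 39.6
t 15.45 pos [ 654.  -140.    90.3] th -0.39 F [ 0.7 -0.1 -0.4] w 43.5 q [-0.23  0.64  1.6   0.    0.9  -0.22]
shift cm [-1.000e-03 -5.700e-02  4.026e+00] turn deg [ 0.01 -0.02  0.01] dist 40.3
```

View pics/k.png

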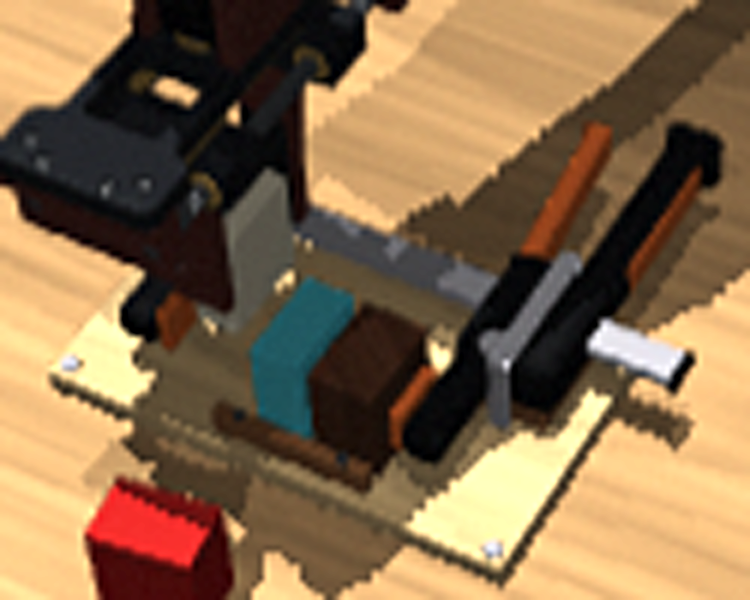

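The cap hangs behind the spacer and clear of the jaw's orange pad. Descending.

```bash
python3 -m jog '[[[0,-0.05,1],[0,0,0]],[[0,-0.05,2],[0,0,0]],[[0,-0.05,3],[0,0,0]],[[0,-0.05,4],[0,0,0]],[[0,-0.05,4.6],[0,0,0]],[[0,-0.05,5],[0,0,0]],[[0,-0.05,5.1],[0,0,0]],[[0,-0.05,5.1],[0,0,0]]]' && python3 plan.py 653.4 -140 33.2 -0.4
```

```text
t: 16.12
ee_pos: [653.3, -140.0, 38.7]
orientation: [-2.229, -2.213, -0.0]
ft_force: [-0.1, 0.3, -0.1]
width: 44.2
t 16.12 pos [ 653.3 -140.    38.7] th -0.4 F [-0.1  0.3 -0.1] w 44.2 q [-0.23  0.71  1.61  0.    0.81 -0.22]
shift cm [-0.005  0.01   0.552] turn deg [-0.03 -0.03  0.  ] dist 5.5
```

```bash
python3 -m jog '[[[0,0,0.2],[0,0,0]],[[0,0,0.4],[0,0,0]],[[0,0,0.5],[0,0,0]],[[0,0,0.58],[0,0,0]],[[0,0,0.63],[0,0,0]],[[0,0,0.65],[0,0,0]],[[0,0,0.65],[0,0,0]]]' && python3 plan.py 653.4 -140 33.2 -0.4
```

```text
t: 16.7
ee_pos: [653.4, -139.9, 33.2]
orientation: [-2.229, -2.213, -0.0]
ft_force: [-2.7, 0.6, 5.9]
width: 43.8
t 16.7 pos [ 653.4 -139.9   33.2] th -0.39 F [-2.7  0.6  5.9] w 43.8 q [-0.23  0.72  1.61  0.    0.81 -0.22]
shift cm [-0.005  0.001 -0.004] turn deg [-0.01 -0.03  0.01] dist 0.1
```

Floor contact at z 33.2, as predicted. Release, then lift.

```bash
python3 -m jog '[[[0,0,-0.05],[0,0,0]],[[0,0,-0.05],[0,0,0]],[[0,0,-0.05],[0,0,0]],[[0,0,-0.05],[0,0,0]],[[0,0,-0.05],[0,0,0]],[[0,0,-0.05],[0,0,0]]]' -0.45 && python3 plan.py 653.4 -140 130 -0.4
```

```text
t: 17.2
ee_pos: [653.4, -139.9, 33.5]
orientation: [-2.229, -2.213, -0.0]
ft_force: [-0.4, 0.4, -0.5]
width: 63.7
t 17.2 pos [ 653.4 -139.9   33.5] th -0.4 F [-0.4  0.4 -0.5] w 63.7 q [-0.23  0.72  1.61  0.    0.81 -0.22]
shift cm [-0.000e+00  1.000e-03 -9.647e+00] turn deg [-0.02 -0.03  0.  ] dist 96.5
```

```bash
python3 -m jog '[[[0,0,-1],[0,0,0]],[[0,0,-3],[0,0,0]],[[0,0,-6],[0,0,0]],[[0,0,-9],[0,0,0]],[[0,0,-10],[0,0,0]],[[0,0,-10],[0,0,0]]]' && python3 plan.py 516 -34 140 -90.4
python3 - <<'E'
from ov import *
im=avg("scene",2).astype(np.uint8);cv2.imwrite("pics/l_scene.png",im)
b=cv2.resize(im[170:270,195:320],None,fx=6,fy=6,interpolation=cv2.INTER_CUBIC)
cv2.imwrite("pics/l.png",np.clip(b*1.5,0,255).astype(np.uint8))
E
```

```text
t: 17.7
ee_pos: [655.6, -140.5, 137.4]
orientation: [2.226, 2.21, 0.006]
ft_force: [-0.1, -0.2, -0.1]
width: 64.1
t 17.7 pos [ 655.6 -140.5  137.4] th -0.39 F [-0.1 -0.2 -0.1] w 64.1 q [-0.23  0.58  1.58  0.    0.97 -0.22]
shift cm [ 10.557 -14.031  -0.35 ] turn deg [ 0.31 -0.23 90.  ] dist 175.6
```

View pics/l.png

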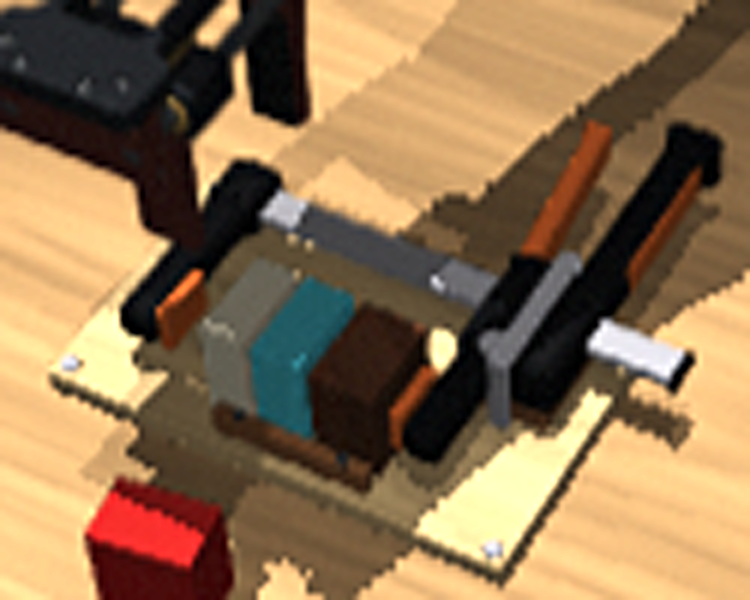

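All three pieces stand in the pocket in order. Next I go to the grip point, with tool y along clamp +x, staying high while turning.

```bash
python3 -m jog '[[[1,-1.2,0],[0,0,7]],[[2.4,-2.8,0],[0,0,14]],[[3.8,-4.6,0],[0,0,21]],[[5.2,-6.4,0],[0,0,28]],[[6.6,-8.4,0],[0,0,35]],[[8,-10.4,0],[0,0,42]],[[9.4,-12.4,0],[0,0,49]],[[10.5,-14,0],[0,0,56]]]' -1 && python3 plan.py 516.3 -34 140 -90.4
```

```text
t: 18.47
ee_pos: [510.5, -33.0, 131.4]
orientation: [-3.008, -0.899, 0.007]
ft_force: [0.1, 0.4, -0.7]
width: 87.9
t 18.47 pos [510.5 -33.  131.4] th -56.73 F [ 0.1  0.4 -0.7] w 87.9 q [-0.09  0.39  1.94  0.    0.81  0.9 ]
shift cm [ 0.423  0.396 -0.868] turn deg [-0.14  0.26 33.67] dist 10.4
```

```bash
python3 -m jog '[[[0.4,0.4,-0.5],[0,0,7]],[[0.4,0.4,-0.5],[0,0,14]],[[0.4,0.4,-0.5],[0,0,21]],[[0.4,0.4,-0.5],[0,0,28]],[[0.4,0.4,-0.5],[-0.1,0.2,33.6]],[[0.4,0.4,-0.5],[-0.1,0.2,33.6]],[[0.4,0.4,-0.5],[-0.1,0.2,33.6]]]' -1
python3 - <<'E'
from fitclamp import *
for n in CAL: cv2.imwrite(f"pics/m_{n}.png",avg(n,3).astype(np.uint8))
from plan import plan
plan(516.3,-34,60,-90.4)
a=cv2.imread("pics/m_top.png")[165:285,230:360];b=cv2.imread("pics/m_scene.png")[150:280,190:340]
cv2.imwrite("pics/m.png",np.clip(1.4*np.hstack([cv2.resize(a,(390,360)),cv2.resize(b,(410,360))]),0,255).astype(np.uint8))
E
```

```text
t: 19.05
ee_pos: [514.9, -34.0, 134.9]
orientation: [-3.141, 0.004, 0.007]
ft_force: [0.1, 0.5, -0.1]
width: 88.0
t 19.35 pos [516.  -34.1 136.1] th -90.28 F [-0.2  0.   0. ] w 87.2 q [-0.09  0.39  1.93  0.    0.82  1.49]
shift cm [ 0.039 -0.012  7.614] turn deg [-0.02  0.09  0.12] dist 76.1
```

View pics/m.png

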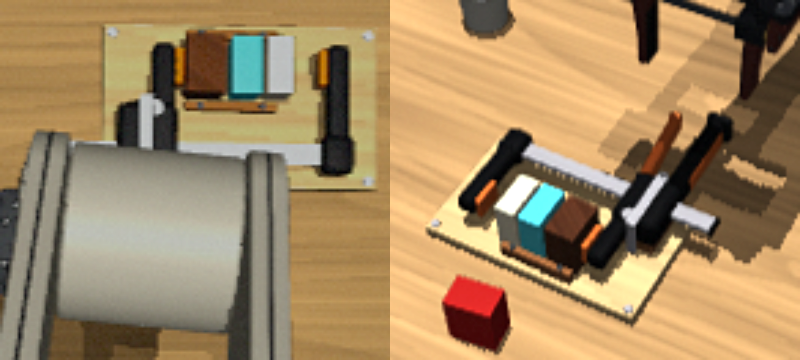

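Top view: walnut, cyan and cream in order with small gaps, and the jaw at crop (325,70). A quick numeric check before pumping.

```bash
cat > chk.py <<'E'
from fitclamp import *
C=np.array([588.0,-68.6,-1.579])
def inclamp(q):
    d=q[:2]-C[:2];c,s=np.cos(C[2]),np.sin(C[2]);return np.round([c*d[0]+s*d[1],-s*d[0]+c*d[1],np.degrees(q[2]-C[2])],2)
def check(I,xs):
    for nm,w,x in (("walnut",30,xs[0]),("spacer",22,xs[1]),("cap",20,xs[2])):
        s=rect(-w/2,w/2,-22,22,62); g=pose(C,[[x,66,0]])[0]
        out=[]
        for n in I:
            q,r,m=fit([(n,I[n],s)],None,[g[0],g[1],C[2]],(2.5,2,1.5,1.5,1.5));out.append((n,inclamp(q).tolist(),r.round(2)))
        print(nm,out)
    for n in I:  # jaw pad upper front edge: pad face x=114-tr, y 52..80, z 48 ; scan for travel
        best=[]
        for tr in np.arange(5,46,.25):
            s=[seg(114-tr,53,114-tr,79,48)]
            P=np.array([np.array(s[0][0])*(1-t)+np.array(s[0][1])*t for t in np.linspace(0,1,15)])
            a=proj(n,pose(C,P-[.8,0,0]));b=proj(n,pose(C,P+[1.2,0,0]))
            va=np.stack([map_coordinates(I[n][...,c],[a[:,1],a[:,0]],order=1) for c in range(3)],-1).mean(0)
            vb=np.stack([map_coordinates(I[n][...,c],[b[:,1],b[:,0]],order=1) for c in range(3)],-1).mean(0)
            best.append((np.linalg.norm(va-vb),tr))
        print("jaw travel",n,[(round(g),t) for g,t in sorted(best)[-3:]])
E
python3 - <<'E'
from chk import *
check({n:cv2.imread(f"pics/m_{n}.png").astype(float) for n in CAL},(15.5,46.5,71))
E
```

```text
walnut [('scene', [15.86, 65.65, -1.43], np.float64(0.36)), ('top', [13.25, 67.06, -3.96], np.float64(0.32))]
spacer [('scene', [46.17, 65.32, 0.21], np.float64(0.13)), ('top', [48.15, 65.37, 0.66], np.float64(0.57))]
cap [('scene', [71.15, 65.46, -0.0], np.float64(0.13)), ('top', [70.83, 65.74, 0.3], np.float64(0.17))]
jaw travel scene [(130, np.float64(25.0)), (133, np.float64(25.5)), (133, np.float64(25.25))]
jaw travel top [(79, np.float64(6.25)), (84, np.float64(6.75)), (84, np.float64(6.5))]
```

```bash
python3 - <<'E'
from h import *
q=onz("top",[(335.2,188)],48)[0];print("pad face clamp x ~",round(-68.6-q[1]-.5,1))
E
python3 -m jog '[[[0,0,2.5],[0,0,0.1]],[[0,0,5.5],[0,0,0.1]],[[0,0,8.5],[0,0,0.1]],[[0,0,10.5],[0,0,0.1]],[[0,0,11.5],[0,0,0.1]],[[0,0,11.7],[0,0,0.1]],[[0,0,11.7],[0,0,0.1]],[[0,0,11.7],[0,0,0.1]]]' && python3 plan.py 516.3 -34 19 -90.4
```

```text
pad face clamp x ~ 100.1
t: 20.02
ee_pos: [516.7, -34.2, 20.1]
orientation: [-3.141, 0.01, 0.0]
ft_force: [-0.2, -0.1, -0.4]
width: 87.9
t 20.02 pos [516.7 -34.2  20.1] th -90.36 F [-0.2 -0.1 -0.4] w 87.9 q [-0.09  0.6   1.96  0.    0.58  1.49]
shift cm [-0.037 -0.019  0.107] turn deg [-0.01  0.    0.04] dist 1.1
```

Run:
```python
from ov import *
for n in ("scene",): cv2.imwrite(f"pics/n_{n}.png",avg(n,2).astype(np.uint8))
b=cv2.imread("pics/n_scene.png")[150:280,190:350]
cv2.imwrite("pics/n.png",np.clip(1.4*cv2.resize(b,None,fx=5,fy=4.6,interpolation=cv2.INTER_CUBIC),0,255).astype(np.uint8)[:600,:800])
print(ctrl.get_obs()["ft_force"],ctrl.get_obs()["ee_pos"])
```

```text
[ 0.26301045 -0.29473931 -0.40359821] [516.8892752  -34.20214424  20.43399394]
```

View pics/n.png

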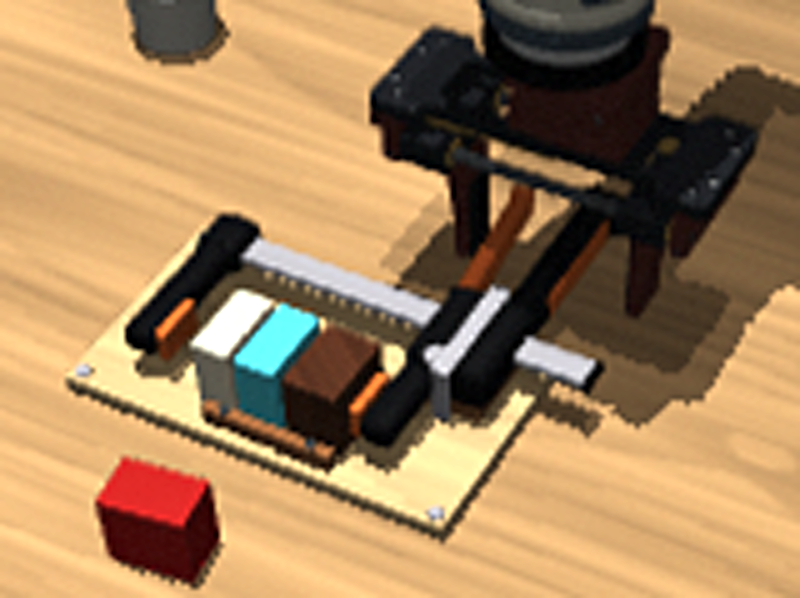

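The fingers straddle the pistol grip and lever, with the front finger at (465,200) and the rear at (640,270). The grip force is fixed and too strong on one finger, so I'll keep the gripper wide open. The arm will draw the lever with the front finger, and the wrist force will give the lever load. First idle stroke, in parts.

```bash
python3 -m jog '[[[0,-0.3,0.1],[0,0,0]],[[0,-0.6,0.1],[0,0,0]],[[0,-0.9,0.1],[0,0,0]],[[0,-1.2,0.1],[0,0,0]],[[0,-1.2,0.1],[0,0,0]]]' -1 && python3 plan.py 516.3 -34 19 -90.4
```

```text
t: 20.53
ee_pos: [517.1, -21.7, 19.7]
orientation: [-3.142, 0.009, -0.002]
ft_force: [0.2, -0.7, 0.5]
width: 87.9
t 20.53 pos [517.1 -21.7  19.7] th -90.33 F [ 0.2 -0.7  0.5] w 87.9 q [-0.07  0.6   1.97  0.    0.58  1.51]
shift cm [-0.071  1.228  0.065] turn deg [-0.   -0.07  0.07] dist 12.3
```

```bash
python3 -m jog '[[[0,-0.3,0],[0,0,0]],[[0,-0.5,0],[0,0,0]],[[0,-0.5,0],[0,0,0]]]' -1 && python3 plan.py 516.3 -34 19 -90.4
python3 - <<'E'
from ov import *
for n in ("scene",): cv2.imwrite(f"pics/o_{n}.png",avg(n,2).astype(np.uint8))
b=cv2.imread("pics/o_scene.png")[150:280,190:350]
cv2.imwrite("pics/o.png",np.clip(1.4*cv2.resize(b,None,fx=5,fy=4.6,interpolation=cv2.INTER_CUBIC),0,255).astype(np.uint8)[:600,:800])
o=ctrl.get_obs();print(o["ft_force"],o["ee_pos"],o["width"])
E
```

```text
t: 20.78
ee_pos: [516.5, -16.5, 19.5]
orientation: [3.142, -0.009, 0.0]
ft_force: [-1.6, -4.3, 1.8]
width: 87.9
t 20.78 pos [516.5 -16.5  19.5] th -90.31 F [-1.6 -4.3  1.8] w 87.9 q [-0.05  0.6   1.97 -0.    0.58  1.52]
shift cm [-0.015  1.748  0.055] turn deg [ 0.   -0.01  0.09] dist 17.5
[-2.01885904 -3.17146311 -0.49995177] [516.74659751 -16.66830454  19.50976265] 87.71497083451393
```

View pics/o.png

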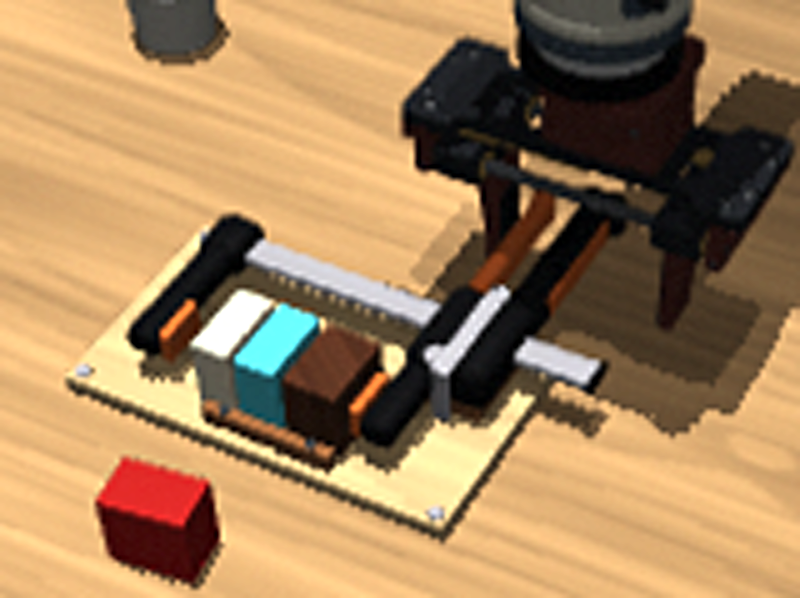

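Contact has been made (about -4 N in y) and the lever is swinging. I'll keep squeezing towards full stroke.

```bash
python3 -m jog '[[[0,-0.35,0],[0,0,0]],[[0,-0.7,0],[0,0,0]],[[0,-0.9,0],[0,0,0]],[[0,-0.9,0],[0,0,0]]]' -1 && python3 plan.py 516.3 -34 19 -90.4
```

```text
t: 21.22
ee_pos: [516.0, -7.7, 19.4]
orientation: [3.142, -0.009, -0.002]
ft_force: [-3.8, -5.1, 2.9]
width: 87.5
t 21.22 pos [516.   -7.7  19.4] th -90.34 F [-3.8 -5.1  2.9] w 87.5 q [-0.04  0.6   1.97 -0.    0.58  1.54]
shift cm [0.042 2.63  0.038] turn deg [0.   0.06 0.06] dist 26.3
```

```bash
python3 -m jog '[[[0.04,-0.3,0],[0,0,0]],[[0.04,-0.5,0],[0,0,0]],[[0.04,-0.5,0],[0,0,0]]]' -1 && python3 plan.py 516.3 -34 19 -90.4
```

```text
t: 21.47
ee_pos: [515.9, -6.7, 19.2]
orientation: [3.137, -0.007, -0.003]
ft_force: [-3.4, -35.4, 1.7]
width: 87.8
t 21.47 pos [515.9  -6.7  19.2] th -90.26 F [ -3.4 -35.4   1.7] w 87.8 q [-0.03  0.6   1.97 -0.01  0.58  1.55]
shift cm [0.051 2.729 0.035] turn deg [0.27 0.12 0.14] dist 27.3
```

The lever met its end stop at tool y ≈ -6.8 (35 N, jaw still in the air), so a full squeeze is about y -7 and fully out is below about -27. Let it right out now.

```bash
python3 -m jog '[[[0.04,0.6,0],[0.2,0.1,0.1]],[[0.04,1.2,0],[0.2,0.1,0.1]],[[0.04,1.8,0],[0.2,0.1,0.1]],[[0.04,2.3,0],[0.2,0.1,0.1]],[[0.04,2.3,0],[0.2,0.1,0.1]],[[0.04,2.3,0],[0.2,0.1,0.1]]]' -1
python3 - <<'E'
from ov import *
from plan import plan
for n in CAL: cv2.imwrite(f"pics/p_{n}.png",avg(n,2).astype(np.uint8))
plan(516.3,-7.5,19,-90.4)
b=cv2.imread("pics/p_scene.png")[150:280,190:350]
cv2.imwrite("pics/p.png",np.clip(1.4*cv2.resize(b,None,fx=5,fy=4.6,interpolation=cv2.INTER_CUBIC),0,255).astype(np.uint8)[:600,:800])
E
```

```text
t: 21.97
ee_pos: [516.2, -29.6, 19.3]
orientation: [3.141, -0.011, -0.001]
ft_force: [0.3, 0.4, 0.3]
width: 87.8
t 22.17 pos [516.2 -29.3  19.3] th -90.33 F [-0.6 -0.4  0. ] w 87.4 q [-0.08  0.6   1.97 -0.    0.58  1.5 ]
shift cm [-1.000e-03 -2.181e+00  2.800e-02] turn deg [0.07 0.03 0.07] dist 21.8
```

View pics/p.png

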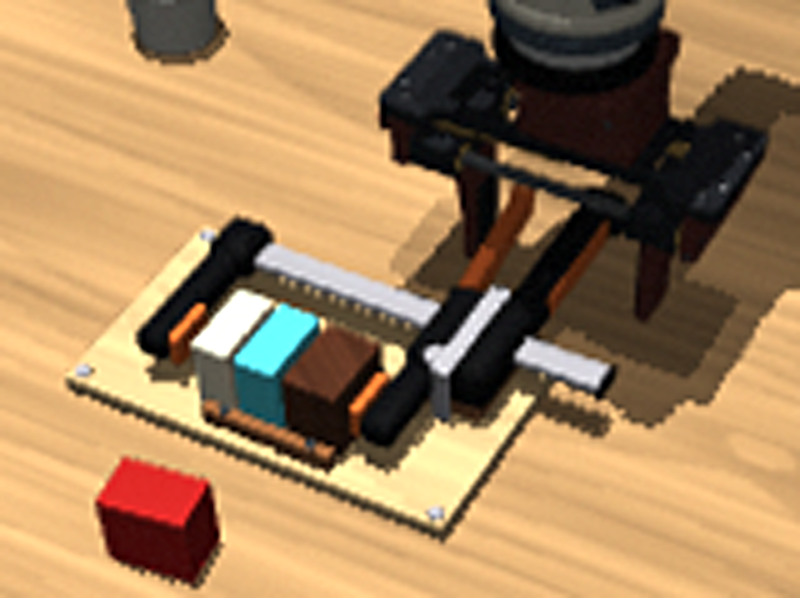

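```bash
cat > trav.py <<'E'
from fitclamp import *
C=np.array([588.0,-68.6,-1.579])
def prof(im,xs,ys,z):
    v=0
    for y in ys:
        uv=proj("scene",pose(C,np.c_[xs,np.full(len(xs),y),np.full(len(xs),z)]))
        v=v+np.stack([map_coordinates(im[...,c],[uv[:,1],uv[:,0]],order=1) for c in range(3)],-1)
    return v/len(ys)
def travel(im):
    xs=np.arange(-140,-75,.25);v=prof(im,xs,(-4,-2,0,2,4),40)
    b=v[:,0]  # blue: grey bar high, dark cap/wood low
    # last (most negative) crossing of mid level from the bar side
    lvl=.5*(np.percentile(b[xs>-88],50)+30)
    i=np.where(b>lvl)[0]
    i=i[(xs[i]>-135)]
    # walk from x=-80 outward
    k=np.searchsorted(xs,-84)
    while k>0 and b[k]>lvl: k-=1
    return -80-xs[k]
if __name__=="__main__":
    import sys
    for f in sys.argv[1:]: print(f,travel(cv2.imread(f).astype(float)))
E
python3 trav.py pics/j_scene.png pics/m_scene.png pics/n_scene.png pics/o_scene.png pics/p_scene.png
```

```text
pics/j_scene.png 7.5
pics/m_scene.png 7.5
pics/n_scene.png 7.5
pics/o_scene.png 9.5
pics/p_scene.png 14.75
```

One stroke drew the bar in by about 7.2 mm, leaving roughly 18 mm of travel now and the jaw still clear of the cap. Second idle stroke:

```bash
python3 -m jog '[[[0,-0.6,0],[0,0,0]],[[0,-1.1,0],[0,0,0]],[[0,-1.6,0],[0,0,0]],[[0,-2,0],[0,0,0]],[[0,-2.28,0],[0,0,0]],[[0,-2.28,0],[0,0,0]],[[0,-2.28,0],[0,0,0]]]' -1
python3 - <<'E'
from trav import *
from plan import plan
im=eyes.get_image("scene");cv2.imwrite("pics/q_scene.png",im);print(travel(im.astype(float)))
plan(516.3,-29.3,19,-90.4)
E
```

```text
t: 22.75
ee_pos: [514.7, -7.0, 19.0]
orientation: [3.139, -0.008, -0.005]
ft_force: [-4.2, -11.7, 2.0]
width: 87.9
22.25
t 22.8 pos [514.7  -7.   19. ] th -90.31 F [ -3.8 -10.6   2. ] w 88.2 q [-0.04  0.6   1.97 -0.    0.58  1.54]
shift cm [0.171 2.224 0.006] turn deg [0.13 0.2  0.09] dist 22.3
```

```bash
python3 -m jog '[[[0.1,0.7,0],[0.1,0.2,0]],[[0.16,1.4,0],[0.1,0.2,0]],[[0.16,2,0],[0.1,0.2,0]],[[0.16,2.25,0],[0.1,0.2,0]],[[0.16,2.25,0],[0.1,0.2,0]]]' -1
python3 - <<'E'
from trav import *
from plan import plan
for n in CAL: cv2.imwrite(f"pics/r_{n}.png",avg(n,2).astype(np.uint8))
print(travel(cv2.imread("pics/r_scene.png").astype(float)))
plan(516.3,-7.5,19,-90.4)
b=cv2.imread("pics/r_scene.png")[150:280,190:350]
cv2.imwrite("pics/r.png",np.clip(1.4*cv2.resize(b,None,fx=5,fy=4.6,interpolation=cv2.INTER_CUBIC),0,255).astype(np.uint8)[:600,:800])
E
```

```text
t: 23.22
ee_pos: [516.4, -30.0, 19.1]
orientation: [3.141, -0.01, 0.001]
ft_force: [-0.6, 0.7, -0.3]
width: 87.8
22.25
t 23.42 pos [516.2 -29.4  19.1] th -90.31 F [-0.4  0.8 -0.2] w 87.6 q [-0.08  0.6   1.97 -0.    0.58  1.5 ]
shift cm [ 1.000e-03 -2.187e+00  5.000e-03] turn deg [0.03 0.   0.09] dist 21.9
```

View pics/r.png

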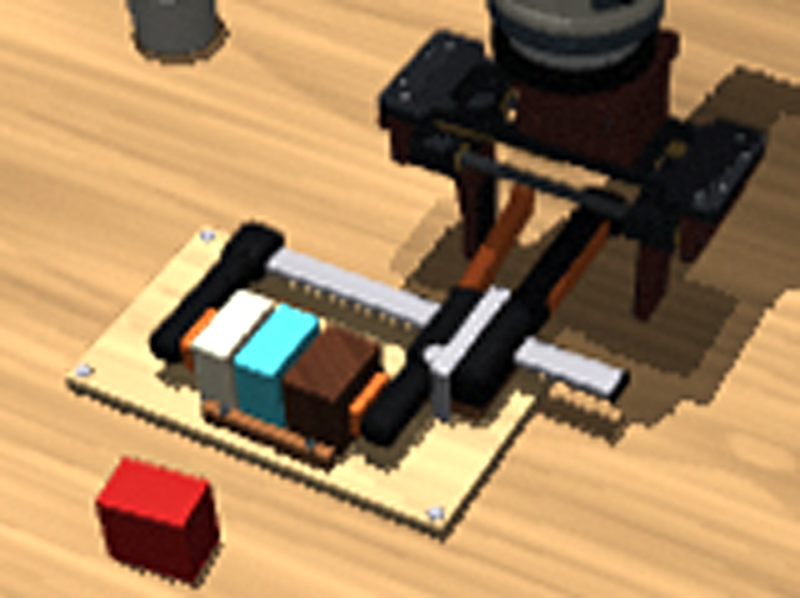

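Second stroke held: the tail reading went from 14.75 to 22.25 and the pad is just short of the cap. Third stroke, slower:

```bash
python3 -m jog '[[[0,-0.5,0],[0,0,0]],[[0,-0.9,0],[0,0,0]],[[0,-1.3,0],[0,0,0]],[[0,-1.6,0],[0,0,0]],[[0,-1.9,0],[0,0,0]],[[0,-2.1,0],[0,0,0]],[[0,-2.25,0],[0,0,0]],[[0,-2.25,0],[0,0,0]]]' -1
python3 - <<'E'
from trav import *
from plan import plan
im=eyes.get_image("scene");cv2.imwrite("pics/s_scene.png",im);print(travel(im.astype(float)))
plan(516.3,-29.3,19,-90.4)
E
```

```text
t: 24.08
ee_pos: [514.7, -7.1, 18.8]
orientation: [3.14, -0.007, -0.005]
ft_force: [-4.6, -8.9, 1.9]
width: 87.9
29.25
t 24.13 pos [514.7  -7.1  18.8] th -90.27 F [-4.5 -7.8  1.5] w 88.0 q [-0.04  0.6   1.97 -0.    0.58  1.54]
shift cm [ 0.172  2.221 -0.02 ] turn deg [0.08 0.18 0.13] dist 22.3
```

```bash
python3 -m jog '[[[0.1,0.7,0],[0.1,0.2,0]],[[0.16,1.4,0],[0.1,0.2,0]],[[0.16,2,0],[0.1,0.2,0]],[[0.16,2.25,0],[0.1,0.2,0]],[[0.16,2.25,0],[0.1,0.2,0]]]' -1
python3 - <<'E'
from trav import *
from plan import plan
for n in CAL: cv2.imwrite(f"pics/t_{n}.png",avg(n,2).astype(np.uint8))
print(travel(cv2.imread("pics/t_scene.png").astype(float)))
plan(516.3,-7.5,19,-90.4)
b=cv2.imread("pics/t_scene.png")[150:280,190:350]
cv2.imwrite("pics/t.png",np.clip(1.4*cv2.resize(b,None,fx=5,fy=4.6,interpolation=cv2.INTER_CUBIC),0,255).astype(np.uint8)[:600,:800])
from chk import check
check({n:cv2.imread(f"pics/t_{n}.png").astype(float) for n in ("scene",)},(15.5,46.2,71))
E
```

```text
t: 24.55
ee_pos: [516.4, -30.2, 18.9]
orientation: [-3.141, 0.009, -0.001]
ft_force: [0.2, 0.0, -0.1]
width: 87.8
29.25
t 24.75 pos [516.2 -29.5  18.8] th -90.28 F [-0.6  0.2 -0.2] w 88.1 q [-0.08  0.6   1.97  0.    0.58  1.49]
shift cm [ 0.    -2.196 -0.017] turn deg [-0.03 -0.03  0.12] dist 22.0
walnut [('scene', [15.83, 65.81, -1.79], np.float64(0.37))]
spacer [('scene', [46.22, 65.31, -0.26], np.float64(0.13))]
cap [('scene', [71.04, 65.57, 0.04], np.float64(0.13))]
jaw travel scene [(159, np.float64(25.25)), (161, np.float64(25.75)), (162, np.float64(25.5))]
```

View pics/t.png

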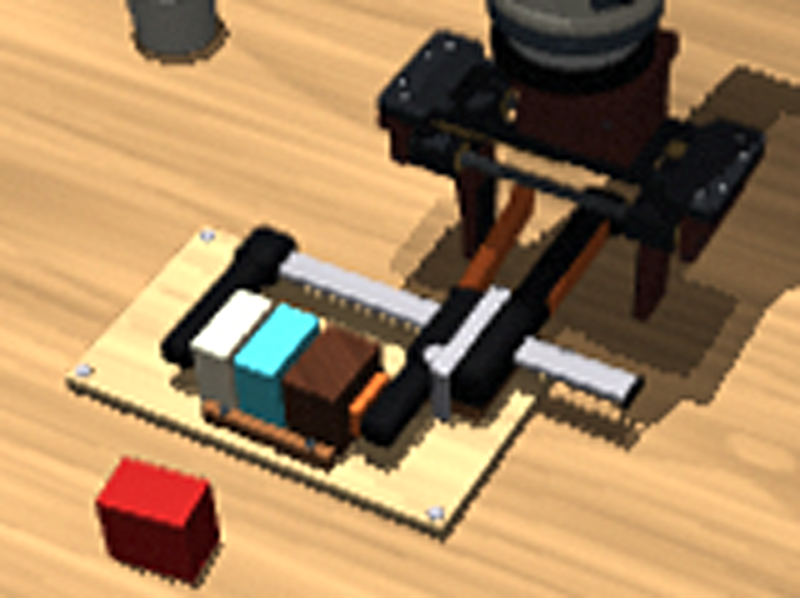

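The tail reading is 29.25 (about 32.7 true travel) with the cap not yet pushed. Fourth stroke slowly, checking force midway.

```bash
python3 -m jog '[[[0,-0.4,0],[0,0,0]],[[0,-0.6,0],[0,0,0]],[[0,-0.8,0],[0,0,0]],[[0,-1,0],[0,0,0]],[[0,-1.15,0],[0,0,0]],[[0,-1.3,0],[0,0,0]],[[0,-1.3,0],[0,0,0]]]' -1
python3 - <<'E'
from trav import *
from plan import plan
im=eyes.get_image("scene");cv2.imwrite("pics/u_scene.png",im);print(travel(im.astype(float)))
plan(516.3,-7,19,-90.4)
from chk import check
check({"scene":im.astype(float)},(15.5,46.2,69.5))
E
```

```text
t: 25.33
ee_pos: [515.5, -16.3, 18.6]
orientation: [-3.141, 0.007, 0.002]
ft_force: [-2.6, -4.5, 0.2]
width: 87.7
31.25
t 25.38 pos [515.6 -16.3  18.6] th -90.27 F [-2.2 -3.6 -0.9] w 88.0 q [-0.06  0.6   1.97  0.    0.58  1.52]
shift cm [ 0.065 -0.935 -0.037] turn deg [-0.03  0.04  0.13] dist 9.4
walnut [('scene', [15.79, 66.03, -1.79], np.float64(0.33))]
spacer [('scene', [47.49, 65.27, -0.09], np.float64(0.33))]
cap [('scene', [69.18, 65.51, -0.13], np.float64(0.17))]
jaw travel scene [(156, np.float64(27.5)), (156, np.float64(28.0)), (158, np.float64(27.75))]
```

The cap is now sliding (69.2), which pins true travel at the reading plus 3.55. Finish this stroke, ending near 40 mm and still short of closing.

```bash
python3 -m jog '[[[0.03,-0.15,0],[0,0,0]],[[0.05,-0.3,0],[0,0,0]],[[0.06,-0.45,0],[0,0,0]],[[0.06,-0.6,0],[0,0,0]],[[0.06,-0.75,0],[0,0,0]],[[0.06,-0.9,0],[0,0,0]],[[0.06,-0.95,0],[0,0,0]],[[0.06,-0.95,0],[0,0,0]]]' -1
python3 - <<'E'
from trav import *
from plan import plan
im=eyes.get_image("scene");cv2.imwrite("pics/v_scene.png",im);print(travel(im.astype(float))+3.55)
plan(516.3,-29.4,19,-90.4)
from chk import check
check({"scene":im.astype(float)},(15.5,43,64.5))
E
```

```text
t: 26.05
ee_pos: [515.2, -7.2, 18.5]
orientation: [-3.142, 0.008, 0.004]
ft_force: [-5.0, -6.4, 1.8]
width: 87.9
39.8
t 26.1 pos [515.1  -7.2  18.5] th -90.28 F [-5.  -6.8  2.9] w 87.8 q [-0.04  0.6   1.97  0.    0.58  1.54]
shift cm [ 0.126  2.222 -0.053] turn deg [-0.01  0.16  0.12] dist 22.3
walnut [('scene', [16.68, 65.25, 0.21], np.float64(0.33))]
spacer [('scene', [43.45, 65.43, 0.06], np.float64(0.14))]
cap [('scene', [64.23, 65.54, 0.05], np.float64(0.16))]
jaw travel scene [(157, np.float64(32.5)), (157, np.float64(33.0)), (159, np.float64(32.75))]
```

Travel is about 39.9, so roughly 2 mm remain. Let the trigger right out, then the last, force-watched squeeze.

```bash
python3 -m jog '[[[0.1,0.7,0],[0,0.2,0]],[[0.12,1.4,0],[0,0.2,0]],[[0.12,2,0],[0,0.2,0]],[[0.12,2.22,0],[0,0.2,0]],[[0.12,2.22,0],[0,0.2,0]],[[0.12,2.22,0],[0,0.2,0]]]' -1
python3 - <<'E'
from trav import *
from plan import plan
for n in CAL: cv2.imwrite(f"pics/w_{n}.png",avg(n,2).astype(np.uint8))
print(travel(cv2.imread("pics/w_scene.png").astype(float))+3.55)
plan(516.3,-7.5,19,-90.4)
from chk import check
check({n:cv2.imread(f"pics/w_{n}.png").astype(float) for n in CAL},(16.5,43.4,64.2))
b=cv2.imread("pics/w_scene.png")[150:280,190:350]
cv2.imwrite("pics/w.png",np.clip(1.4*cv2.resize(b,None,fx=5,fy=4.6,interpolation=cv2.INTER_CUBIC),0,255).astype(np.uint8)[:600,:800])
E
```

```text
t: 26.6
ee_pos: [516.4, -29.6, 18.5]
orientation: [-3.141, 0.009, -0.002]
ft_force: [0.0, 0.1, -0.2]
width: 87.7
39.8
t 26.8 pos [516.3 -29.2  18.5] th -90.27 F [-1.   0.4  0.8] w 88.1 q [-0.08  0.6   1.97  0.    0.57  1.5 ]
shift cm [-0.009 -2.168 -0.051] turn deg [-0.01 -0.04  0.13] dist 21.7
walnut [('scene', [16.68, 65.25, 0.25], np.float64(0.32)), ('top', [16.49, 67.71, 2.79], np.float64(0.45))]
spacer [('scene', [43.44, 65.4, 0.05], np.float64(0.14)), ('top', [44.67, 65.32, 1.43], np.float64(0.3))]
cap [('scene', [64.23, 65.56, 0.02], np.float64(0.16)), ('top', [65.38, 65.64, 2.36], np.float64(0.33))]
jaw travel scene [(158, np.float64(32.5)), (158, np.float64(33.0)), (160, np.float64(32.75))]
jaw travel top [(119, np.float64(33.75)), (120, np.float64(38.5)), (125, np.float64(34.0))]
```

View pics/w.png

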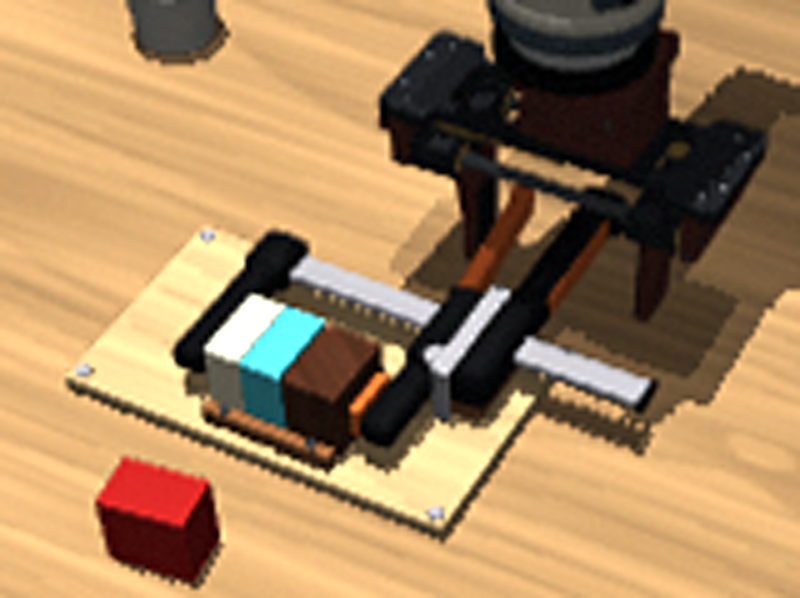

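The three pieces are together with the pad on the cap. Final squeeze: approach first, then small steps watching the wrist force.

```bash
python3 -m jog '[[[0,-0.2,-0.05],[0,0,0]],[[0,-0.4,-0.05],[0,0,0]],[[0,-0.55,-0.05],[0,0,0]],[[0,-0.7,-0.05],[0,0,0]],[[0,-0.8,-0.05],[0,0,0]],[[0,-0.8,-0.05],[0,0,0]]]' -1 && python3 plan.py 516.3 -20 19 -90.4
```

```text
t: 27.3
ee_pos: [515.8, -21.1, 18.9]
orientation: [-3.142, 0.007, 0.0]
ft_force: [-2.6, -3.2, 2.1]
width: 87.5
t 27.3 pos [515.8 -21.1  18.9] th -90.25 F [-2.6 -3.2  2.1] w 87.5 q [-0.06  0.6   1.97  0.    0.58  1.51]
shift cm [ 0.049 -0.11  -0.014] turn deg [-0.    0.02  0.15] dist 1.2
```

```bash
python3 -m jog '[[[0,-0.1,0],[0,0,0]],[[0,-0.2,0],[0,0,0]],[[0,-0.25,0],[0,0,0]],[[0,-0.25,0],[0,0,0]]]' -1 && python3 plan.py 516.3 -20 19 -90.4
```

```text
t: 27.63
ee_pos: [515.5, -18.6, 18.8]
orientation: [-3.142, 0.007, 0.001]
ft_force: [-1.7, -4.2, 0.7]
width: 87.5
t 27.63 pos [515.5 -18.6  18.8] th -90.25 F [-1.7 -4.2  0.7] w 87.5 q [-0.06  0.6   1.97 -0.    0.58  1.52]
shift cm [ 0.077  0.141 -0.018] turn deg [-0.    0.04  0.15] dist 1.6
```

```bash
python3 -m jog '[[[0,-0.1,0],[0,0,0]],[[0,-0.2,0],[0,0,0]],[[0,-0.25,0],[0,0,0]],[[0,-0.25,0],[0,0,0]]]' -1 && python3 plan.py 516.3 -16 19 -90.4
```

```text
t: 27.97
ee_pos: [515.3, -16.2, 18.8]
orientation: [3.142, -0.007, -0.002]
ft_force: [-2.5, -4.5, 1.5]
width: 87.9
t 27.97 pos [515.3 -16.2  18.8] th -90.26 F [-2.5 -4.5  1.5] w 87.9 q [-0.05  0.6   1.97 -0.    0.58  1.52]
shift cm [ 0.103 -0.016 -0.022] turn deg [0.   0.08 0.14] dist 1.1
```

```bash
python3 -m jog '[[[0.05,-0.05,0],[0,0,0]],[[0.05,-0.1,0],[0,0,0]],[[0.05,-0.15,0],[0,0,0]],[[0.05,-0.15,0],[0,0,0]]]' -1 && python3 plan.py 516.3 -16 19 -90.4
```

```text
t: 28.3
ee_pos: [515.3, -14.9, 18.7]
orientation: [3.141, -0.007, -0.004]
ft_force: [-3.5, -6.6, 2.4]
width: 87.8
t 28.3 pos [515.3 -14.9  18.7] th -90.27 F [-3.5 -6.6  2.4] w 87.8 q [-0.05  0.6   1.97 -0.    0.58  1.52]
shift cm [ 0.102  0.112 -0.028] turn deg [0.02 0.13 0.13] dist 1.5
```

```bash
python3 -m jog '[[[0,-0.05,0],[0,0,0]],[[0,-0.1,0],[0,0,0]],[[0,-0.15,0],[0,0,0]],[[0,-0.15,0],[0,0,0]]]' -1 && python3 plan.py 516.3 -16 19 -90.4
```

```text
t: 28.63
ee_pos: [515.1, -14.0, 18.7]
orientation: [3.141, -0.008, -0.004]
ft_force: [-2.7, -9.7, 1.1]
width: 87.9
t 28.63 pos [515.1 -14.   18.7] th -90.27 F [-2.7 -9.7  1.1] w 87.9 q [-0.05  0.6   1.97 -0.    0.58  1.53]
shift cm [ 0.119  0.203 -0.03 ] turn deg [0.05 0.15 0.13] dist 2.4
```

```bash
python3 -m jog '[[[0,-0.08,0],[0,0,0]],[[0,-0.13,0],[0,0,0]],[[0,-0.18,0],[0,0,0]],[[0,-0.18,0],[0,0,0]]]' -1 && python3 plan.py 516.3 -16 19 -90.4
```

```text
t: 28.97
ee_pos: [515.0, -13.2, 18.7]
orientation: [3.14, -0.008, -0.004]
ft_force: [-3.2, -12.9, 1.0]
width: 87.9
t 28.97 pos [515.  -13.2  18.7] th -90.27 F [ -3.2 -12.9   1. ] w 87.9 q [-0.05  0.6   1.97 -0.    0.58  1.53]
shift cm [ 0.128  0.276 -0.03 ] turn deg [0.12 0.15 0.13] dist 3.1
```

Run:
```python
from trav import *
for k in range(10):
    im=eyes.get_image("scene" if k%2 else "top")
    o=ctrl.get_obs();print(round(float(o["t"]),2),np.round(o["ft_force"],1),np.round(o["ee_pos"],2),np.round(o["qvel"],3).max())
```

```text
29.02 [ -3.1 -12.    0.7] [515.01 -13.28  18.68] 0.001
29.07 [ -3.2 -11.9   0.9] [514.99 -13.29  18.66] 0.0
29.12 [ -1.8 -13.   -0.3] [515.03 -13.29  18.67] 0.001
29.17 [ -3.4 -12.4   1.3] [515.04 -13.31  18.68] 0.001
29.22 [ -3.3 -12.4   0.5] [515.06 -13.31  18.68] 0.002
29.27 [ -3.3 -11.2   1. ] [515.02 -13.28  18.67] 0.002
29.32 [ -2.8 -12.7   0.6] [514.99 -13.29  18.67] 0.002
29.37 [ -1.9 -12.2   0.5] [515.03 -13.3   18.67] 0.0
29.42 [ -3.8 -13.3   0.1] [515.04 -13.28  18.66] 0.002
29.47 [ -1.8 -11.9   0.7] [515.01 -13.29  18.67] 0.001
```

The force is stable at about 12.3 N, so no drift. A small trim towards 14 N, then check the fit of the stack.

```bash
python3 -m jog '[[[0,-0.13,0],[0,0,0]],[[0,-0.15,0],[0,0,0]],[[0,-0.17,0],[0,0,0]],[[0,-0.17,0],[0,0,0]]]' -1
python3 - <<'E'
from trav import *
I={n:avg(n,5) for n in ("scene","top")}
for n in I: cv2.imwrite(f"pics/x_{n}.png",I[n].astype(np.uint8))
F=[]
for k in range(6):
    im=eyes.get_image("scene");o=ctrl.get_obs();F.append(o["ft_force"])
print("t",o["t"],"F mean",np.mean(F,0).round(2),"pos",np.round(o["ee_pos"],2),"w",np.round(o["width"],1))
print("travel",travel(I["scene"])+3.55)
from chk import check
check(I,(15,41,62))
b=cv2.imread("pics/x_scene.png")[150:280,190:350]
cv2.imwrite("pics/x.png",np.clip(1.4*cv2.resize(b,None,fx=5,fy=4.6,interpolation=cv2.INTER_CUBIC),0,255).astype(np.uint8)[:600,:800])
E
```

```text
t: 29.8
ee_pos: [515.0, -13.0, 18.6]
orientation: [3.138, -0.008, -0.004]
ft_force: [-2.7, -14.0, -0.5]
width: 87.8
t 30.6 F mean [ -2.73 -14.18   0.41] pos [514.98 -12.96  18.64] w 88.0
travel 42.55
walnut [('scene', [14.37, 65.82, -0.45], np.float64(0.27)), ('top', [13.41, 67.57, -0.22], np.float64(0.38))]
spacer [('scene', [40.59, 65.31, 0.7], np.float64(0.15)), ('top', [40.15, 65.26, 0.42], np.float64(0.16))]
cap [('scene', [61.43, 65.57, 0.35], np.float64(0.18)), ('top', [61.57, 65.58, 0.38], np.float64(0.17))]
jaw travel scene [(157, np.float64(36.0)), (162, np.float64(35.5)), (162, np.float64(35.75))]
jaw travel top [(96, np.float64(40.5)), (103, np.float64(41.0)), (104, np.float64(40.75))]
```

View pics/x.png

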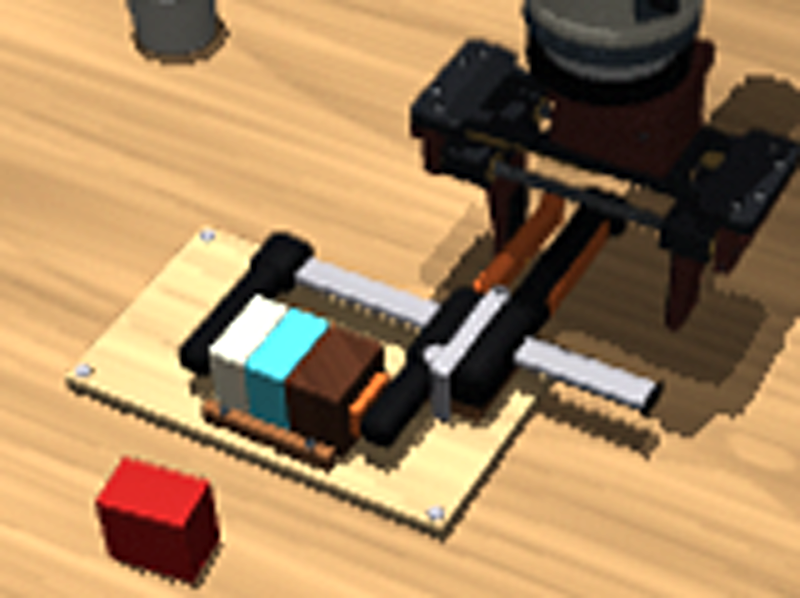

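The stack is closed: travel 42.6, spacer at 40.4, cap at 61.5, and the lever holds a steady 14.2 N (about 20 N at the jaw). Last check is that the bystanders haven't moved, then I hand in.

Run:
```python
from h import *
for n,boxes in (("top",{"glue":(125,170,165,205),"earbuds":(405,185,445,225),"succulent":(390,275,430,310)}),("scene",{"glue":(380,260,420,312),"earbuds":(155,178,185,205),"succulent":(208,125,240,165)})):
    a=cv2.imread(f"pics/a_{n}.png");b=cv2.imread(f"pics/x_{n}.png")
    for k,(u0,v0,u1,v1) in boxes.items():
        g=lambda im:cv2.cvtColor(im[v0:v1,u0:u1],cv2.COLOR_BGR2GRAY).astype(np.float32)
        s,_=cv2.phaseCorrelate(g(a),g(b),cv2.createHanningWindow((u1-u0,v1-v0),cv2.CV_32F));print(n,k,"shift px",np.round(s,2))
o=ctrl.get_obs();print(o["t"],np.round(o["ft_force"],1))
print(ctrl.close_job())
```

```text
top glue shift px [-0.03  0.05]
top earbuds shift px [-0.07  0.07]
top succulent shift px [ 0.   -0.12]
scene glue shift px [0.   0.02]
scene earbuds shift px [-0.06  0.5 ]
scene succulent shift px [-0.02  0.03]
30.6 [ -2.5 -14.2  -0.2]
the job is handed in; nothing more can be done
None
```

The lamp stack is glued up in the jig with the trigger still held squeezed, and I handed the job in at 30.6 s. No verdict was reported.

**What I did:** I stood the spacer, then the cap, in the pocket; both touched the floor at the expected height and were let go cleanly. I then made four full trigger strokes and one force-watched partial stroke. I kept the gripper wide open and pulled the lever with the front finger by moving the arm. The fixed grip force would have been too strong on one finger, and this way the wrist force shows the lever load directly.

**Last checks:**

| Check | Reading |
|---|---|
| Bar travel | about 42.6 mm (42 just closes the stack) |
| Spacer, clamp x | 40.2–40.6 mm |
| Cap, clamp x | about 61.5 mm |
| Spacer and cap, clamp y | about 65.3–65.6 mm, within 0.7° of square |
| Lever force | steady 14.2 N, about 20 N at the jaw by the given ratio (not measured there) |
| Bystanders | top view shows no movement of glue, succulent or earbuds (0.12 px or less) |

**Less certain:**
- **Walnut:** its edge fit was poor because it is dark and partly hidden. The cameras disagreed: x 14.4 against 13.4 mm, and y 65.8 against 67.6 mm. Both pairs are inside the limits.
- **Earbud case:** the scene camera showed a 0.5 px shift that the top camera did not. The arm was never near it.
- **First stroke:** the lever touched its end stop at about 35 N, but the jaw was still clear of the work.

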